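# Offer up the lamp driver cover

## Task

Slide the lamp driver's metal base plate, keeping it flat on the bench, until it lies centred and square on the black rubber pad, and let go of it. Then pick up the larger of the two white covers by its handle, carry it over the basket without touching the basket, and finish while still holding it: level, still, lined up with the base plate and about 3 cm above the plate, never touching the base, so that a colleague can connect the leads underneath. Leave the small cover and everything else where they are.

Things in the scene. Friction and masses are not known exactly. Their poses are not given: they have to be found in the camera images.
- base: loose aluminium base plate, 144 (x) x 104 (y) x 8 mm thick, about 0.6 kg. Origin: centre of its underside, z up. On it two low grey terminal strips, 10 (x) x 40 (y) x 7 mm tall, at x = +46 and -46 mm, and a black block in the middle (see block_top). The same after a half turn; either way round will do.
- block_top (a point): centre of the top of the black block fixed in the middle of the base plate: 40 (plate's x) x 24 (plate's y) mm, 20 mm tall, its top 28 mm above the bench. It can be gripped across its 24 mm width to slide the plate.
- pad: black rubber pad 174 (x) x 134 (y) mm let into the bench, flush with it (no edge to catch on). Fixed. Origin: its centre, at bench height; x is its long direction. The base plate fits on it with 15 mm of rubber showing on every side, its long side along the pad's long side.
- cover: the larger white cover, loose: an upside-down open box 124 (x) x 84 (y) x 45 mm tall, walls 3 mm, open underneath, about 0.3 kg. Origin: centre of its lower rim, z up. When lined up, its centre is over the plate's centre and its long side along the plate's long side, either way round. It has a handle on top (see cover_grip).
- cover_grip (a point): middle of the grey handle bar on the larger cover, 71 mm above its lower rim. Bar 70 mm long (cover's x), 14 mm thick (y), 16 mm tall, on two end posts, its underside 18 mm above the cover's top; grip it across its thickness.
- small_cover: the smaller white cover, not wanted: 88 (x) x 64 (y) x 45 mm tall, same handle. Origin: centre of its lower rim. It stands on the same side of the basket as the larger one, and they may be either way about.
- basket: long open white basket, 360 (x) x 80 (y) x 90 mm tall, fixed to the bench between the covers and the base plate; things standing in it reach 125 mm above the bench. Origin: centre of its underside, x along its length.
- can: aluminium can, 44 mm diameter, 120 mm tall, standing in the basket. Bystander; origin at its underside or on its lying axis.
- flask: white plastic bottle, 44 mm diameter, 115 mm tall, standing in the basket. Bystander; origin at its underside or on its lying axis.
- screw_jar: small jar, 52 mm diameter, 70 mm tall, on the bench. Bystander; origin at its underside or on its lying axis.
- tape: roll of tape lying flat, 84 mm diameter, 24 mm tall. Bystander; origin at its underside or on its lying axis.
- screwdriver: screwdriver lying on the bench. Bystander; origin at its underside or on its lying axis.
- wrench: wrench lying on the bench. Bystander; origin at its underside or on its lying axis.
- cup: open grey cup, 64 mm diameter, 70 mm tall. Bystander; origin at its underside or on its lying axis.
Not all that is in view belongs to the job. What is shaped like the cover but pink, red or yellow is not meant.

How it is judged:
By the outcome, as a careful person would: the job done as asked, in the order asked, and still so for the second after the job is handed in, while the arm keeps its last pose, push and grip.
It also fails if it takes over 69 s, if anything falls off the work surface, if the arm or the gripper's body presses on something with over 40 N, if the wrist force passes 120 N, or if a joint passes its speed limit or range.

## Robot

A 6-joint arm with a two-finger parallel gripper is mounted at the origin on the work surface. World frame = base frame: x ahead of the robot, y to its left, z up, the work surface at z = 0. Lengths are in m, angles in rad, forces in N, time in s.
With the tool pointing down it reaches from about 0.35 to 0.95 m from the base axis. Payload 17.4 kg.
Tool frame: the origin (TCP) lies on the centre line of the jaws, within the pads' length; the fingertips stand ahead of it and the grasp point (between the pads) lies 5 mm behind it (bot.finger_overhang is the x of the fingertips in the tool frame, in m); x points along the fingers, y is the direction in which the jaws open and shut, and the axes are right-handed (so a half turn about x gives the same grasp; the last joint's range is limited). The gripper opens to 93 mm and grips with 3 to 60 N. Pads are 15 mm wide; open, the fingers measure 128 mm over their backs; the gripper's body (75 mm by 188 mm) begins 65 mm behind the grasp point.
Start: joints at [1.302, 0.116, 1.442, -0, 1.584, -0.038], TCP at [0.154, 0.657, 0.233] pointing down, gripper open.
Joint ranges: [-2.83, 2.83], [-0.83, 2.19], [0.07, 2.5], [-1.14, 4.28], [0.01, 3], [-2.97, 2.97]. Speed limits (rad/s): [1.89, 1.89, 2.22, 3.14, 3.14, 3.14].

## Interface

Orientations are given as a rotation vector (axis times angle).
In Python, from cell import bot gives the robot as it stands.
- The arm moves only by the tool arm_command, never from a script. Its argument "moves" is a list of rows, each an object of numbers: "x", "y", "z": the shift along the tool's x, y, z in m; "roll": the turn about the tool's x in degrees; "jaw": the finger opening in m, from 0 to 0.093. In form: [{"x": .., "y": .., "z": .., "roll": .., "jaw": ..}, ...]. A call has 1 to 20 rows; each row shifts and turns the pose as measured when the row begins, along the tool's axes as they then stand; what a row does not reach is not made up. A row lasts 1/8 s, in which the tool goes at most 62.5 mm and 10.7 degrees, less where a joint would pass 70% of its speed; a pose out of reach is approached as far as the arm can. A call with a gripper value outside its range is refused whole. The fingers move at their own pace and stop on an object; the grip force is fixed at half the most. Time passes only in rows, so rows that do not move let the fingers close. It gives the time, the measured TCP pose, the force and the opening at its end, in the units of the state.
- bot.observe(): the state, without advancing time (a new reading comes with each control period).
- bot.grab_frame(name): name is "scene" or "top" or "wrist"; returns (picture, depth): 400x640x3 uint8, red, green, blue; 400x640 float32, m along the optical axis (not along the pixel's ray), 0 where there is no reading.
- bot.calibration(name): a dict with "fovy" (degrees; the focal length in pixels is half the picture's height over the tangent of half this angle, whatever the lens; pixels are square), "cx", "cy" (the principal point, pixels), "k1" (the pictures are not rectified: a ray, as slopes to the right and down, at radius r is drawn at 1 + k1 r^2 times it, then the intrinsics apply), "R" (3x3) and "t" (3): a world point X has camera coordinates R X + t. Camera axes: x right, y down, z forward; pixel columns grow to the right and rows downward; lengths in m; the calibration is good to about 2 mm. A picture is of the moment at which its call begins: read the wrist's pose just before it. calibration takes no time and is no camera call; for the wrist camera it gives the pose at the moment of the call.
- bot.close_job(): hands the job in, once; it reports no verdict.
The state is a dict: "time": time; "q": joint angles; "joint_velocities": joint speeds; "effort": joint torques, N m; "position": TCP position; "ee_rot": TCP orientation; "wrist_force": force on the tool from outside, world axes, zero at the start; "torque": the same for the moment, N m; "finger_gap": finger opening in m.
Only numpy, scipy, OpenCV 4.12 (cv2) and the standard library are available. Lean on these libraries where they do the work, as an engineer would, in place of code of your own. Each camera call takes 0.05 s, during which the arm holds its last target.

## Working session

There is one attempt and no reset: what is moved stays moved. The work goes in short steps, Python scripts to look and compute and a tool call to move; the robot and the scene stay as the last step left them, time stands still between calls to the robot, and variables do not carry over. Pictures are saved under pics/ and viewed, and the job is handed in when it is done.

Besides the shell and the picture viewer there is one more tool, called after "Request:" in YAML: its name, and indented under it one key for each argument. arm_command: Moves the arm, as the interface text tells. Its arguments: {"type":"object","properties":{"moves":{"type":"array"}},"required":["moves"]}

```bash
mkdir -p pics; ls
cat > h.py <<'E'
import numpy as np, cv2
from cell import bot
def grab(n):
    c=bot.calibration(n); im,d=bot.grab_frame(n); return c,im,d
def K(c,h=400):
    f=h/2/np.tan(np.radians(c['fovy'])/2); return f
def ray(c,u,v):
    f=K(c); a=np.array([(u-c['cx'])/f,(v-c['cy'])/f]); b=a.copy()
    for _ in range(30): b=a/(1+c['k1']*(b@b))
    R=np.array(c['R']);t=np.array(c['t']); o=-R.T@t
    return o,R.T@np.array([b[0],b[1],1.])
def onz(c,u,v,z):
    o,d=ray(c,u,v); return o+d*(z-o[2])/d[2]
def wd(c,u,v,dep):
    o,d=ray(c,u,v); return o+d*dep
def tri(c1,p1,c2,p2):
    o1,d1=ray(c1,*p1);o2,d2=ray(c2,*p2)
    A=np.stack([d1,-d2],1); s=np.linalg.lstsq(A,o2-o1,rcond=None)[0]
    a=o1+d1*s[0];b=o2+d2*s[1]; return (a+b)/2,np.linalg.norm(a-b)
def proj(c,X):
    p=np.array(c['R'])@np.array(X)+np.array(c['t']); b=p[:2]/p[2]; b=b*(1+c['k1']*(b@b)); return b*K(c)+[c['cx'],c['cy']]
def save(n,im): cv2.imwrite(n,im[:,:,::-1])
def cloud(c,d):
    f=K(c); v,u=np.mgrid[0:400,0:640]
    a=np.stack([(u-c['cx'])/f,(v-c['cy'])/f],-1); b=a.copy()
    for _ in range(30): b=a/(1+c['k1']*(b**2).sum(-1,keepdims=True))
    p=np.concatenate([b,np.ones((400,640,1))],-1)*d[...,None]
    return (p-np.array(c['t']))@np.array(c['R'])
E
python3 - <<'E'
from h import *
import pickle
print(bot.observe(), bot.finger_overhang)
for n in ['scene','top','wrist']:
    c,im,d=grab(n); save(f'pics/{n}0.png',im); pickle.dump((c,im,d),open(f'{n}0.pkl','wb')); print(n,{k:np.round(v,3).tolist() for k,v in c.items()},(d>0).mean())
E
```

```text
pics
{'time': 0.0, 'q': array([ 1.30220404e+00,  1.16477124e-01,  1.44229650e+00,  8.00045032e-06,
        1.58401516e+00, -3.78079102e-02]), 'joint_velocities': array([-0.00057991, -0.00069268, -0.0002275 ,  0.00157178,  0.00032934,
       -0.00172978]), 'effort': array([-9.63530547e-04, -7.21280551e+01, -6.22618032e+01,  7.77520286e-02,
        2.41539156e-02, -8.23920686e-05]), 'position': array([0.15435736, 0.6569029 , 0.23189176]), 'ee_rot': array([ 0.18026043,  1.56338208, -0.18211881]), 'wrist_force': array([-0.04337042,  0.4282107 , -0.97823912]), 'torque': array([ 0.04564453, -0.0306078 ,  0.0760759 ]), 'finger_gap': 0.09268715517127216} 0.014
scene {'fovy': 49.521, 'cx': 312.556, 'cy': 205.729, 'k1': -0.056, 'R': [[0.133, 0.991, -0.009], [0.715, -0.103, -0.691], [-0.686, 0.086, -0.723]], 't': [-0.086, -0.296, 1.805]} 0.99591015625
top {'fovy': 51.819, 'cx': 319.06, 'cy': 198.775, 'k1': -0.043, 'R': [[-0.021, -1.0, -0.008], [-0.995, 0.022, -0.094], [0.094, 0.006, -0.996]], 't': [0.029, 0.507, 1.324]} 0.9957734375
wrist {'fovy': 67.564, 'cx': 314.579, 'cy': 200.212, 'k1': -0.057, 'R': [[0.228, 0.974, -0.002], [0.935, -0.218, 0.279], [0.271, -0.066, -0.96]], 't': [-0.674, -0.034, 0.392]} 0.99619140625
```

View pics/scene0.png

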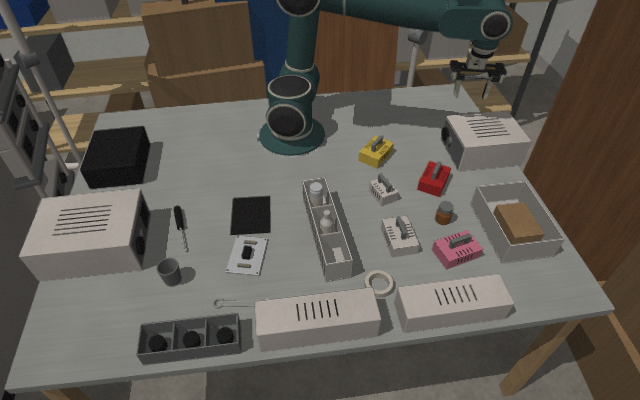

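View pics/top0.png

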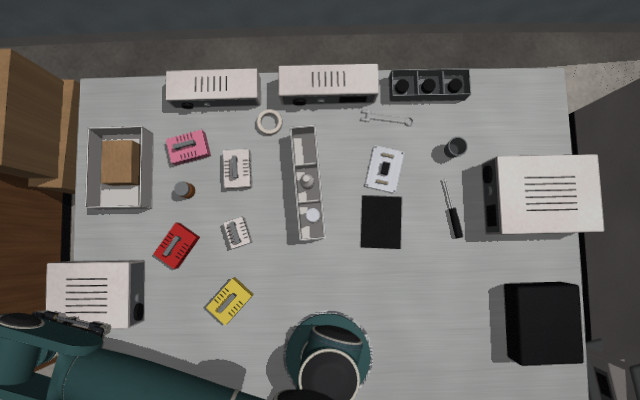

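View pics/wrist0.png

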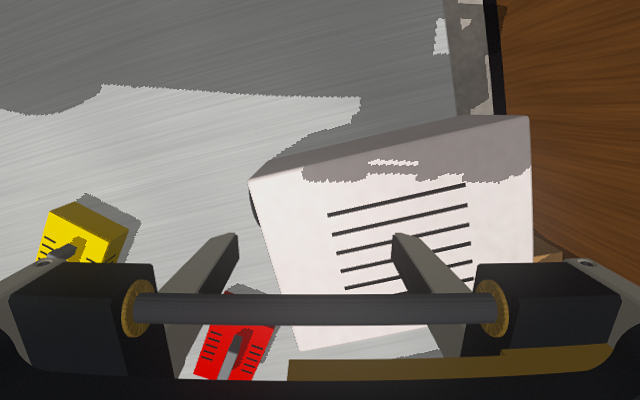

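The top view shows two white covers, at about (236,170) and (236,233). The first looks larger. The basket is at (308,183), the pad at (381,222) and the base at (385,168). The pink, red and yellow covers are decoys. Next I'll look at enlarged crops.

Run:
```python
from h import *
import pickle
c,im,d=pickle.load(open('top0.pkl','rb'))
def crop(im,x0,y0,x1,y1,s,n): save(n,cv2.resize(im[y0:y1,x0:x1],None,fx=s,fy=s,interpolation=cv2.INTER_CUBIC))
crop(im,350,135,420,260,4.8,'pics/t_base.png')
crop(im,210,135,340,260,4.8,'pics/t_cov.png')
c2,im2,d2=pickle.load(open('scene0.pkl','rb'))
crop(im2,215,190,285,280,6,'pics/s_base.png')
crop(im2,365,165,435,260,6,'pics/s_cov.png')
for n,(c,d) in {'top':(c,d),'scene':(c2,d2)}.items():
    P=cloud(c,d); print(n)
    pts={'top':[(385,169),(381,222),(236,165),(236,170),(236,233),(308,183),(313,215),(375,180),(430,200)],'scene':[(250,215),(248,252),(401,228),(384,184),(326,222)]}[n]
    for u,v in pts: print((u,v),P[v,u].round(4))
```

```text
top
(385, 169) [ 0.6005 -0.2008  0.0264]
(381, 222) [ 0.4275 -0.1848  0.0029]
(236, 165) [0.6148 0.2788 0.0815]
(236, 170) [0.5997 0.28   0.0762]
(236, 233) [0.4    0.2797 0.0792]
(308, 183) [0.5507 0.0513 0.093 ]
(313, 215) [0.4486 0.0369 0.1271]
(375, 180) [ 0.5673 -0.1691  0.0078]
(430, 200) [ 0.497  -0.3506  0.0029]
scene
(250, 215) [ 0.4338 -0.189   0.0027]
(248, 252) [ 0.617  -0.1982  0.0323]
(401, 228) [0.628  0.279  0.0805]
(384, 184) [0.4127 0.2809 0.066 ]
(326, 222) [0.577  0.0517 0.0879]
```

View pics/t_base.png

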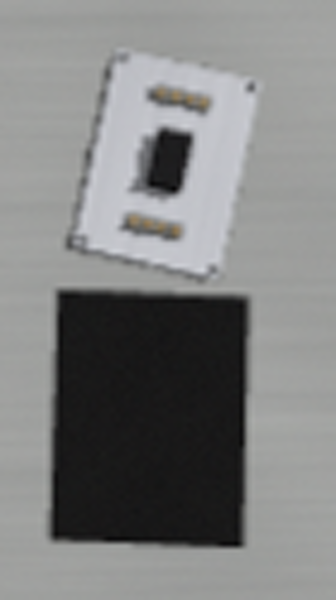

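View pics/t_cov.png

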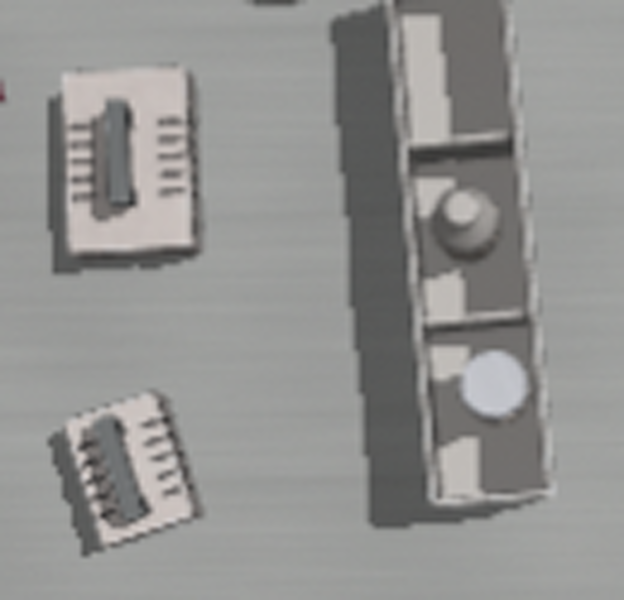

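View pics/s_base.png

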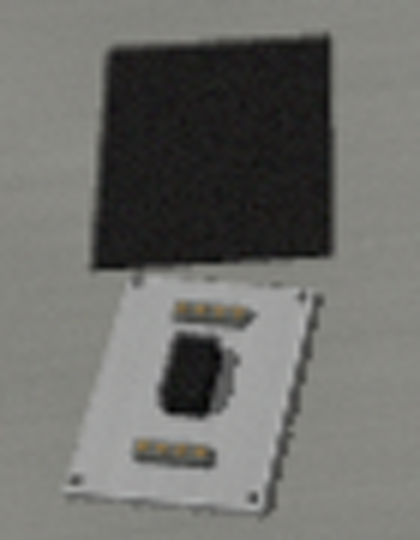

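View pics/s_cov.png

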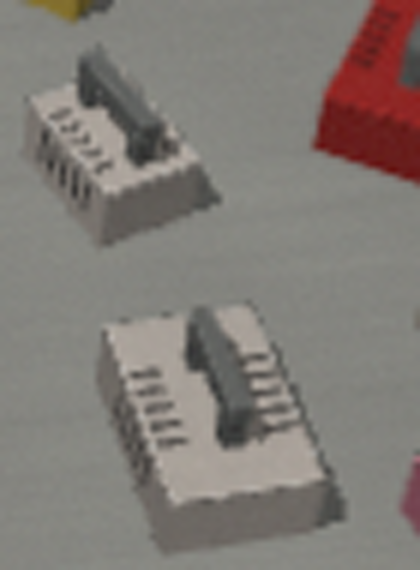

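```bash
cat > m.py <<'E'
from h import *
import pickle
ct,imt,dt=pickle.load(open('top0.pkl','rb')); cs,ims,ds=pickle.load(open('scene0.pkl','rb'))
def P(pts,x0,y0,s): return [(x0+(a+.5)/s-.5,y0+(b+.5)/s-.5) for a,b in pts]
def rep(n,c,pts,z):
    X=np.array([onz(c,u,v,z) for u,v in pts]); e=np.linalg.norm(np.roll(X,-1,0)-X,axis=1)
    # long dirs
    l=X[3]-X[0]+X[2]-X[1]; print(n,'cen',X.mean(0).round(4),'edges',e.round(4),'yaw long',np.degrees(np.arctan2(-l[1],-l[0])).round(2)); return X
E
python3 - <<'E'
from m import *
rep('pad top',ct,P([(57,291),(248,296),(243,546),(51,540)],350,135,4.8),0)
rep('base top',ct,P([(117,50),(258,84),(216,278),(72,244)],350,135,4.8),.008)
rep('cover top',ct,P([(62,72),(188,67),(197,245),(70,252)],210,135,4.8),.045)
rep('small top',ct,P([(68,428),(155,392),(200,512),(105,550)],210,135,4.8),.045)
rep('pad scene',cs,P([(92,270),(332,256),(331,36),(110,48)],215,190,6),0)
rep('base scene',cs,P([(66,490),(266,515),(320,295),(134,276)],215,190,6),.008)
rep('basket',ct,P([(388,0),(508,0),(551,492),(434,500)],210,135,4.8),.09)
# handle tri: bar ends
a=P([(118,101),(121,205)],210,135,4.8); b=P([(237,418),(203,318)],365,165,6)
for i in range(2): print(tri(ct,a[i],cs,b[i]))
print(proj(cs,[.6,-.2,.028]),proj(ct,[.6,-.2,.028]))
a=P([(169,161)],350,135,4.8); b=P([(191,374)],215,190,6)
print('block (side-mid)',tri(ct,a[0],cs,b[0]))
E
```

```text
pad top cen [ 0.4289 -0.1847  0.    ] edges [0.1328 0.1727 0.132  0.172 ] yaw long -3.23
base top cen [ 0.6048 -0.2009  0.008 ] edges [0.1011 0.1399 0.1021 0.1406] yaw long -14.57
cover top cen [0.6128 0.2848 0.045 ] edges [0.0863 0.1225 0.0862 0.124 ] yaw long 2.65
small top cen [0.4018 0.2834 0.045 ] edges [0.063  0.086  0.0681 0.0854] yaw long 18.55
pad scene cen [ 0.4282 -0.1868  0.    ] edges [0.1324 0.1728 0.1321 0.1731] yaw long -3.65
base scene cen [ 0.6079 -0.2026  0.008 ] edges [0.1047 0.1442 0.1038 0.1427] yaw long -14.71
basket cen [0.5428 0.0531 0.09  ] edges [0.0791 0.3239 0.0754 0.3296] yaw long 4.04
(array([0.64688637, 0.28572574, 0.07180361]), np.float64(0.0019200483102082106))
(array([0.57709894, 0.28532618, 0.07179831]), np.float64(0.0012346347593066825))
[247.41897313 248.63263807] [384.84643052 169.08166789]
block (side-mid) (array([ 0.60475623, -0.20305528,  0.01781682]), np.float64(0.0028689546616023714))
```

```bash
cat >> h.py <<'E'
from scipy.spatial.transform import Rotation as Ro
def st():
    o=bot.observe(); R=Ro.from_rotvec(o['ee_rot']).as_matrix(); return o,R
def yawj(R): return np.degrees(np.arctan2(R[1,1],R[0,1]))
def show():
    o,R=st(); print('t',round(o['time'],3),'p',o['position'].round(4),'jaw yaw',yawj(R).round(2),'xax',R[:,0].round(4),'F',o['wrist_force'].round(1),'T',o['torque'].round(2),'gap',round(o['finger_gap'],4))
def plan(tx,ty,tz,yaw):
    "target TCP and jaw-axis world yaw deg; prints total shift in the current tool axes, and roll"
    o,R=st(); d=R.T@(np.array([tx,ty,tz])-o['position'])
    e=(yaw-yawj(R)+90)%180-90
    # roll about tool x (down): positive roll -> yaw decreases
    print('shift tool mm',(d*1000).round(1),'roll',-e.round(2), 'alt roll',(-e-180 if e<0 else -e+180).round(1))
E
python3 - <<'E'
from h import *
o,R=st();print(R.round(3));show();plan(.605,-.2015,.16,90-14.6); print(o['q'])
E
```

```text
[[-0.     0.229  0.973]
 [-0.001  0.973 -0.229]
 [-1.    -0.001 -0.   ]]
t 0.15 p [0.1544 0.657  0.2321] jaw yaw 76.78 xax [-2.e-04 -8.e-04 -1.e+00] F [ 0.4  0.5 -0.6] T [ 0.02 -0.01  0.  ] gap 0.0927
shift tool mm [  72.7 -732.6  635. ] roll 1.38 alt roll -178.6
[ 1.30219262e+00  1.16378607e-01  1.44207803e+00 -1.59666727e-05
  1.58396728e+00 -3.78029661e-02]
```

Request:
arm_command:
  moves:
    - {"y":-0.043,"z":0.037}
    - {"y":-0.043,"z":0.037}
    - {"y":-0.043,"z":0.037}
    - {"y":-0.043,"z":0.037}
    - {"y":-0.043,"z":0.037}
    - {"y":-0.043,"z":0.037}
    - {"y":-0.043,"z":0.037}
    - {"y":-0.043,"z":0.037}
    - {"y":-0.043,"z":0.037}
    - {"y":-0.043,"z":0.037}
    - {"y":-0.043,"z":0.037}
    - {"y":-0.043,"z":0.037}
    - {"y":-0.043,"z":0.037}
    - {"y":-0.043,"z":0.037}
    - {"y":-0.043,"z":0.037}
    - {"y":-0.043,"z":0.037}
    - {}

```text
invalid input
```

Run:
```python
from h import *
show();plan(.605,-.2015,.16,90-14.6)
import pickle
c,im,d=grab('wrist'); save('pics/w1.png',im); pickle.dump((c,im,d),open('w1.pkl','wb'))
print(-np.array(c['R']).T@c['t'])
```

```text
t 0.15 p [0.1544 0.657  0.2321] jaw yaw 76.78 xax [-2.e-04 -8.e-04 -1.e+00] F [ 0.4  0.5 -0.6] T [ 0.02 -0.01  0.  ] gap 0.0927
shift tool mm [  72.7 -732.6  635. ] roll 1.38 alt roll -178.6
[0.07867079 0.67437773 0.38409376]
```

View pics/w1.png

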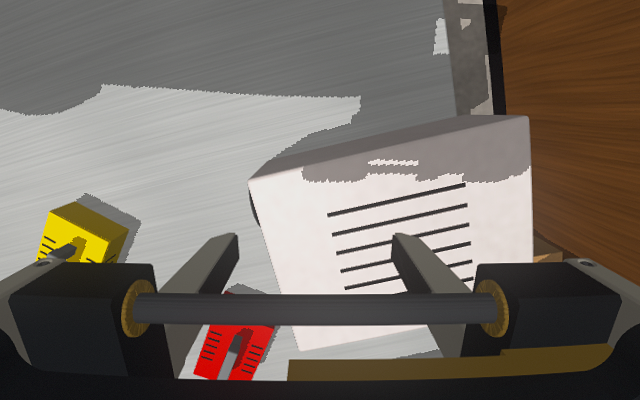

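Request:
arm_command:
  moves:
    - {"x":0,"y":-0.043,"z":0.037,"roll":0,"jaw":0.093}
    - {"x":0,"y":-0.043,"z":0.037,"roll":0,"jaw":0.093}
    - {"x":0,"y":-0.043,"z":0.037,"roll":0,"jaw":0.093}
    - {"x":0,"y":-0.043,"z":0.037,"roll":0,"jaw":0.093}
    - {"x":0,"y":-0.043,"z":0.037,"roll":0,"jaw":0.093}
    - {"x":0,"y":-0.043,"z":0.037,"roll":0,"jaw":0.093}
    - {"x":0,"y":-0.043,"z":0.037,"roll":0,"jaw":0.093}
    - {"x":0,"y":-0.043,"z":0.037,"roll":0,"jaw":0.093}
    - {"x":0,"y":-0.043,"z":0.037,"roll":0,"jaw":0.093}
    - {"x":0,"y":-0.043,"z":0.037,"roll":0,"jaw":0.093}
    - {"x":0,"y":-0.043,"z":0.037,"roll":0,"jaw":0.093}
    - {"x":0,"y":-0.043,"z":0.037,"roll":0,"jaw":0.093}
    - {"x":0,"y":-0.043,"z":0.037,"roll":0,"jaw":0.093}
    - {"x":0,"y":-0.043,"z":0.037,"roll":0,"jaw":0.093}
    - {"x":0,"y":-0.043,"z":0.037,"roll":0,"jaw":0.093}
    - {"x":0,"y":-0.043,"z":0.037,"roll":0,"jaw":0.093}
    - {"x":0,"y":0,"z":0,"roll":0,"jaw":0.093}

```text
time: 2.33
position: [0.5836, -0.1752, 0.2316]
ee_rot: [0.179, 1.561, -0.181]
wrist_force: [-0.9, 0.4, -0.3]
finger_gap: 0.0931
```

Run:
```python
from h import *
show();plan(.605,-.2015,.16,90-14.6)
import pickle
c,im,d=grab('wrist'); save('pics/w2.png',im); pickle.dump((c,im,d),open('w2.pkl','wb'))
```

```text
t 2.325 p [ 0.5836 -0.1752  0.2316] jaw yaw 76.87 xax [ 0.0026 -0.0014 -1.    ] F [-0.9  0.4 -0.3] T [ 0.01 -0.02  0.02] gap 0.0931
shift tool mm [ 71.7 -20.7  26.6] roll 1.47 alt roll -178.5
```

View pics/w2.png

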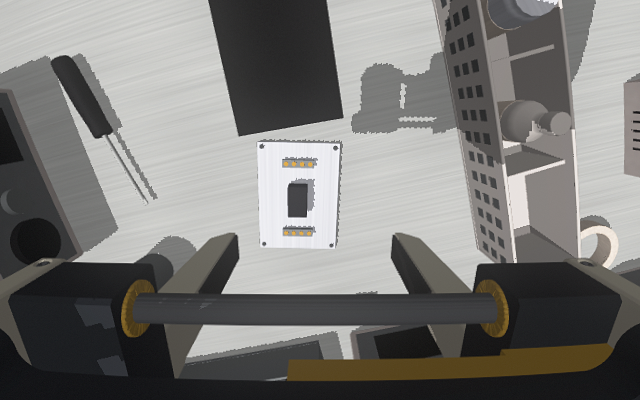

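The wrist view shows the plate with corners at about (258,142), (342,142), (338,248) and (260,247), and the block top at (298,200). Pad corners are at (238,136) and (343,117).

Run:
```python
from h import *
import pickle
c,im,d=pickle.load(open('w2.pkl','rb'))
save('pics/w2b.png',cv2.resize(im[130:260,240:360],None,fx=4.5,fy=4.5,interpolation=cv2.INTER_CUBIC))
save('pics/w2p.png',cv2.resize(im[0:145,195:360],None,fx=4,fy=4,interpolation=cv2.INTER_CUBIC))
```

```text
(no output)
```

View pics/w2b.png

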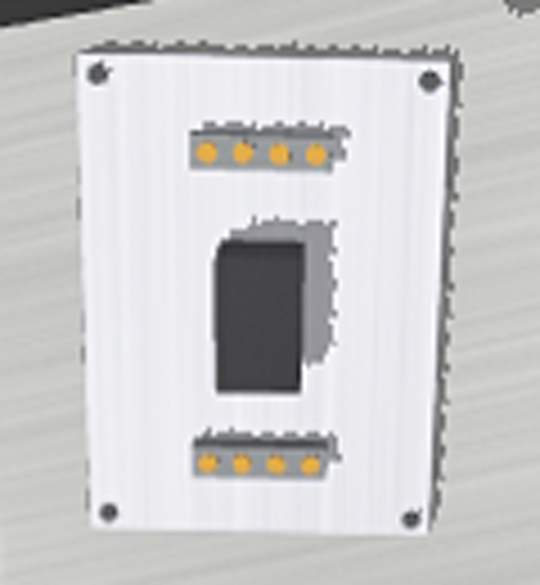

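View pics/w2p.png

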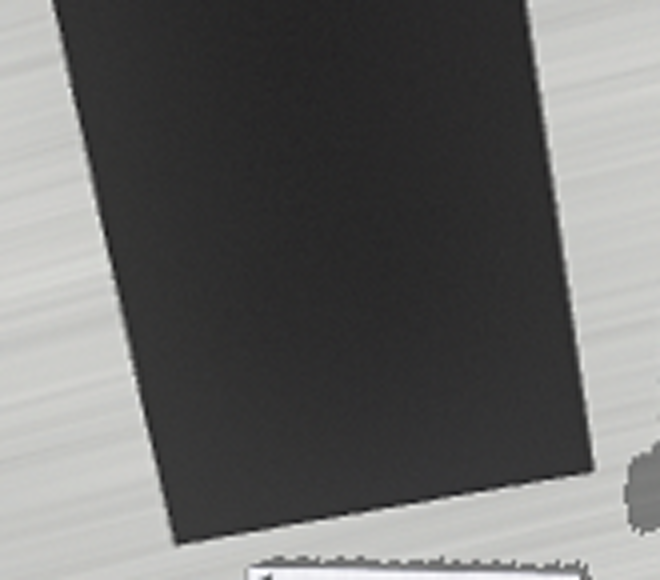

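Run:
```python
from m import *
c,im,d=pickle.load(open('w2.pkl','rb'))
# order: near(+x) pair first for sign: l = X3-X0 + X2-X1, yaw=atan2(-l)
rep('base wrist',c,P([(92,527),(429,533),(455,56),(79,52)],240,130,4.5),.008)
rep('block wrist',c,P([(216,391),(300,391),(306,241),(216,241)],240,130,4.5),.028)
L=[onz(c,*p,0) for p in P([(176,545),(594,470),(527,0),(54,0)],195,0,4)]
print(np.array(L).round(4), np.linalg.norm(L[0]-L[1]))
def y(a,b): e=b-a; return np.degrees(np.arctan2(e[1],e[0]))
print('long sides yaw',y(L[3],L[0]),y(L[2],L[1]),'short',y(L[0],L[1])-90)
m=(L[0]+L[1])/2
for t in (-3.2,-3.5): t=np.radians(t); print('centre',m-.087*np.array([np.cos(t),np.sin(t),0]))
Pc=cloud(c,d)
for u,v in [(298,200),(280,220),(330,190),(300,60),(200,160)]: print((u,v),Pc[v,u].round(4))
# tri block top centre between wrist & top
a=P([(260,316)],240,130,4.5)[0]; b=(384.9,168.6)
print(tri(c,a,ct,b))
```

```text
base wrist cen [ 0.6059 -0.2035  0.008 ] edges [0.1031 0.1439 0.1038 0.1433] yaw long -14.69
block wrist cen [ 0.6041 -0.203   0.028 ] edges [0.0235 0.0431 0.0244 0.0431] yaw long -15.1
[[ 0.5127 -0.2585  0.    ]
 [ 0.5203 -0.1253  0.    ]
 [ 0.3874 -0.1169  0.    ]
 [ 0.3549 -0.2491  0.    ]] 0.1334980629850626
long sides yaw -3.4319132931430336 -3.5749956239138014 short -3.2686339134146607
centre [ 0.42965318 -0.18703766  0.        ]
centre [ 0.4296798  -0.18658291  0.        ]
(298, 200) [ 0.604  -0.2021  0.0284]
(280, 220) [ 0.631  -0.2347  0.0084]
(330, 190) [ 0.6056 -0.1609  0.0088]
(300, 60) [ 0.444  -0.1617  0.0005]
(200, 160) [ 5.305e-01 -3.170e-01 -5.000e-04]
(array([ 0.60017233, -0.19989977,  0.03942345]), np.float64(0.0030144411637828563))
```

Run:
```python
from h import *
show();plan(.605,-.203,.026,75.3)
```

```text
t 2.375 p [ 0.5832 -0.1737  0.232 ] jaw yaw 76.93 xax [ 0.0029 -0.0011 -1.    ] F [ 0.   1.  -0.1] T [-0.02  0.03 -0.05] gap 0.0931
shift tool mm [206.1 -23.5  27.2] roll 1.63 alt roll -178.4
```

Request:
arm_command:
  moves:
    - {"x":0.04,"y":-0.012,"z":0.014,"roll":1.6,"jaw":0.06}
    - {"x":0.04,"y":-0.011,"z":0.013,"roll":0,"jaw":0.06}
    - {"x":0.04,"y":0,"z":0,"roll":0,"jaw":0.06}
    - {"x":0.035,"y":0,"z":0,"roll":0,"jaw":0.06}
    - {"x":0,"y":0,"z":0,"roll":0,"jaw":0.06}

```text
time: 3.0
position: [0.6042, -0.1981, 0.0753]
ee_rot: [0.198, 1.556, -0.199]
wrist_force: [0.5, 0.0, 0.1]
finger_gap: 0.0603
```

Run:
```python
from h import *
show();plan(.605,-.203,.026,75.3)
```

```text
t 3.0 p [ 0.6042 -0.1981  0.0753] jaw yaw 75.5 xax [ 0.0059 -0.001  -1.    ] F [0.5 0.  0.1] T [-0.01 -0.01  0.03] gap 0.0603
shift tool mm [49.3 -4.6  1.7] roll 0.2 alt roll -179.8
```

Request:
arm_command:
  moves:
    - {"x":0.025,"y":-0.0045,"z":0.0015,"roll":0,"jaw":0.06}
    - {"x":0.018,"y":0,"z":0,"roll":0,"jaw":0.06}
    - {"x":0.006,"y":0,"z":0,"roll":0,"jaw":0.06}
    - {"x":0,"y":0,"z":0,"roll":0,"jaw":0.06}

```text
time: 3.5
position: [0.6071, -0.2014, 0.0318]
ee_rot: [0.195, 1.549, -0.198]
wrist_force: [-0.0, 0.1, 0.0]
finger_gap: 0.0601
```

Run:
```python
from h import *
show();plan(.605,-.203,.026,75.3)
```

```text
t 3.5 p [ 0.6071 -0.2014  0.0318] jaw yaw 75.63 xax [ 0.0125 -0.0032 -0.9999] F [-0.   0.1  0. ] T [-0.02  0.08  0.  ] gap 0.0601
shift tool mm [ 5.8 -2.1 -1.7] roll 0.33 alt roll -179.7
```

Request:
arm_command:
  moves:
    - {"x":0.006,"y":-0.002,"z":-0.001,"roll":0.3,"jaw":0.06}
    - {"x":0,"y":0,"z":0,"roll":0,"jaw":0.02}
    - {"x":0,"y":0,"z":0,"roll":0,"jaw":0.01}
    - {"x":0,"y":0,"z":0,"roll":0,"jaw":0.01}
    - {"x":0,"y":0,"z":0,"roll":0,"jaw":0.01}

```text
time: 4.12
position: [0.6065, -0.2035, 0.0277]
ee_rot: [0.199, 1.546, -0.203]
wrist_force: [0.3, 0.6, 1.2]
finger_gap: 0.0247
```

Run:
```python
from h import *
show();print(bot.observe()['joint_velocities'].round(4))
```

```text
t 4.125 p [ 0.6065 -0.2035  0.0277] jaw yaw 75.3 xax [ 0.015  -0.0041 -0.9999] F [0.3 0.6 1.2] T [-0.03  0.01 -0.04] gap 0.0247
[ 0.0019  0.0001  0.0009 -0.0002  0.0017  0.0012]
```

Run:
```python
from h import *
plan(.4295,-.187,.0277,86.6)
```

```text
shift tool mm [  -2.7  -29.  -175.4] roll -11.3 alt roll 168.7
```

Request:
arm_command:
  moves:
    - {"x":-0.0002,"y":-0.002,"z":-0.01,"roll":-1,"jaw":0.01}
    - {"x":-0.0002,"y":-0.003,"z":-0.016,"roll":-2,"jaw":0.01}
    - {"x":-0.0002,"y":-0.003,"z":-0.018,"roll":-2,"jaw":0.01}
    - {"x":-0.0002,"y":-0.003,"z":-0.018,"roll":-2,"jaw":0.01}
    - {"x":-0.0002,"y":-0.002,"z":-0.018,"roll":-2,"jaw":0.01}
    - {"x":0,"y":0,"z":0,"roll":0,"jaw":0.01}

```text
time: 4.88
position: [0.5218, -0.2005, 0.0277]
ee_rot: [0.068, 1.551, -0.074]
wrist_force: [-2.3, -0.4, -1.4]
finger_gap: 0.0235
```

Run:
```python
from h import *
show();plan(.4295,-.187,.0277,86.6)
```

```text
t 4.875 p [ 0.5218 -0.2005  0.0277] jaw yaw 84.8 xax [ 0.018  -0.0043 -0.9998] F [-2.3 -0.4 -1.4] T [0.18 0.42 0.04] gap 0.0235
shift tool mm [ -1.7   5.1 -93.1] roll -1.8 alt roll 178.2
```

Request:
arm_command:
  moves:
    - {"x":-0.0003,"y":0.001,"z":-0.016,"roll":-0.6,"jaw":0.01}
    - {"x":-0.0003,"y":0.001,"z":-0.018,"roll":-0.6,"jaw":0.01}
    - {"x":-0.0003,"y":0.001,"z":-0.018,"roll":-0.6,"jaw":0.01}
    - {"x":-0.0003,"y":0.001,"z":-0.018,"roll":0,"jaw":0.01}
    - {"x":-0.0003,"y":0.001,"z":-0.01,"roll":0,"jaw":0.01}
    - {"x":0,"y":0,"z":0,"roll":0,"jaw":0.01}

```text
time: 5.62
position: [0.4393, -0.1888, 0.0277]
ee_rot: [0.043, 1.551, -0.049]
wrist_force: [-2.8, 0.0, 0.4]
finger_gap: 0.0238
```

Run:
```python
from h import *
show();plan(.4295,-.187,.0277,86.6)
import pickle
c,im,d=grab('top'); pickle.dump((c,im,d),open('top1.pkl','wb'))
save('pics/t1.png',cv2.resize(im[180:260,340:430],None,fx=7,fy=7,interpolation=cv2.INTER_CUBIC))
c,im,d=grab('wrist'); pickle.dump((c,im,d),open('w3.pkl','wb'));save('pics/w3.png',im)
```

```text
t 5.625 p [ 0.4393 -0.1888  0.0277] jaw yaw 86.65 xax [ 0.0195 -0.0043 -0.9998] F [-2.8  0.   0.4] T [0.33 0.69 0.06] gap 0.0238
shift tool mm [-0.2  1.2 -9.9] roll 0.05 alt roll -180.0
```

View pics/w3.png

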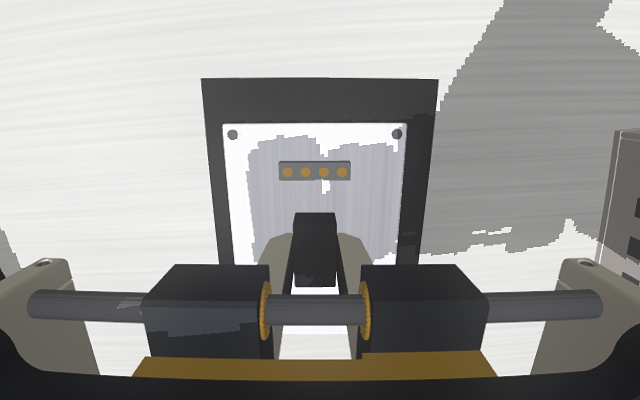

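View pics/t1.png

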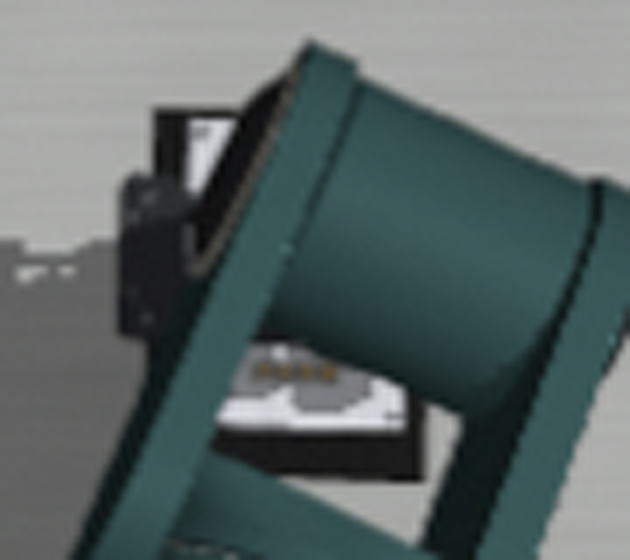

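```bash
cat > mm.py <<'E'
from m import *
def far(c,padL,padR,plL,plR):
    a,b=onz(c,*padL,0),onz(c,*padR,0); e,f=onz(c,*plL,.008),onz(c,*plR,.008)
    def info(l,r,h):
        x=-(r-l); x/=np.linalg.norm(x); # along -y..; far edge from left(-y) to right(+y)
        dirx=np.array([(r-l)[1],-(r-l)[0],0]); dirx/=np.linalg.norm(dirx)  # +x-ish
        return (l+r)/2+dirx*h, np.degrees(np.arctan2(dirx[1],dirx[0])),np.linalg.norm(r-l)
    p,q=info(a,b,.087),info(e,f,.072); print('pad',p,'\nplate',q,'\nmove pad-plate',(p[0]-q[0]).round(4),'yaw',p[1]-q[1])
E
python3 - <<'E'
from mm import *
c,im,d=pickle.load(open('w3.pkl','rb'))
save('pics/w3c.png',cv2.resize(im[70:145,190:450],None,fx=3,fy=3,interpolation=cv2.INTER_CUBIC))
far(c,(201,78.5),(438,79),(223,123),(406,123.5))
E
```

```text
pad (array([ 0.42973253, -0.1863693 ,  0.        ]), np.float64(-3.3787705012425273), np.float64(0.13356394809237976)) 
plate (array([ 0.43889133, -0.18971458,  0.008     ]), np.float64(-3.4241741886040766), np.float64(0.10187396534045719)) 
move pad-plate [-0.0092  0.0033 -0.008 ] yaw 0.045403687361549316
```

View pics/w3c.png

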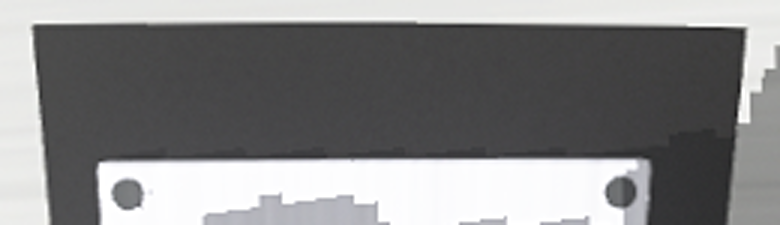

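Run:
```python
from mm import *
c,im,d=pickle.load(open('w3.pkl','rb'))
far(c,(200.8,77.8),(438.5,79.1),(222.2,122.8),(407.3,122.6))
plan(.4393-.0095,-.1888+.0028,.0277,86.65); show()
```

```text
pad (array([ 0.42955834, -0.18652811,  0.        ]), np.float64(-3.559749542337919), np.float64(0.1339365916834271)) 
plate (array([ 0.4386104 , -0.18930528,  0.008     ]), np.float64(-3.209903113383054), np.float64(0.10300468861378992)) 
move pad-plate [-0.0091  0.0028 -0.008 ] yaw -0.3498464289548653
shift tool mm [ -0.2   2.3 -10.1] roll 0.01 alt roll -180.0
t 5.725 p [ 0.4398 -0.1889  0.0277] jaw yaw 86.66 xax [ 0.0192 -0.0042 -0.9998] F [-4.4  0.3  1.4] T [0.38 0.73 0.06] gap 0.0237
```

Request:
arm_command:
  moves:
    - {"x":-0.0001,"y":0.001,"z":-0.005,"roll":0,"jaw":0.01}
    - {"x":-0.0001,"y":0.001,"z":-0.005,"roll":0,"jaw":0.01}
    - {"x":0,"y":0,"z":0,"roll":0,"jaw":0.01}

```text
time: 6.1
position: [0.4301, -0.1862, 0.0277]
ee_rot: [0.043, 1.551, -0.048]
wrist_force: [-3.5, 0.6, 1.2]
finger_gap: 0.0236
```

Run:
```python
from h import *
show();plan(.4393-.0093,-.1888+.0028,.0277,86.65)
import pickle
c,im,d=grab('wrist'); pickle.dump((c,im,d),open('w4.pkl','wb'));
save('pics/w4c.png',cv2.resize(im[70:145,190:450],None,fx=3,fy=3,interpolation=cv2.INTER_CUBIC))
```

```text
t 6.1 p [ 0.4301 -0.1862  0.0277] jaw yaw 86.67 xax [ 0.0196 -0.0041 -0.9998] F [-3.5  0.6  1.2] T [ 0.32  0.56 -0.04] gap 0.0236
shift tool mm [-0.   0.2 -0.1] roll 0.02 alt roll -180.0
```

View pics/w4c.png

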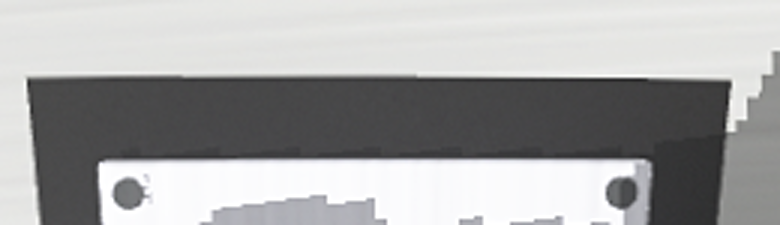

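Run:
```python
from mm import *
c,im,d=pickle.load(open('w4.pkl','rb'))
far(c,*[P([p],190,70,3)[0] for p in [(27,77),(730,81),(98,159),(652,158)]])
```

```text
pad (array([ 0.42956615, -0.18670097,  0.        ]), np.float64(-3.579256597145065), np.float64(0.13386964648507918)) 
plate (array([ 0.42915179, -0.18669961,  0.008     ]), np.float64(-3.152648774121807), np.float64(0.10272539063541838)) 
move pad-plate [ 0.0004 -0.     -0.008 ] yaw -0.4266078230232577
```

Request:
arm_command:
  moves:
    - {"x":0,"y":0,"z":0,"roll":0,"jaw":0.05}
    - {"x":0,"y":0,"z":0,"roll":0,"jaw":0.05}
    - {"x":0,"y":0,"z":0,"roll":0,"jaw":0.05}
    - {"x":-0.02,"y":0,"z":0,"roll":0,"jaw":0.06}
    - {"x":-0.04,"y":0,"z":0,"roll":0,"jaw":0.06}
    - {"x":-0.05,"y":0,"z":0,"roll":0,"jaw":0.06}
    - {"x":-0.05,"y":0,"z":0.02,"roll":0,"jaw":0.06}
    - {"x":-0.05,"y":0,"z":0.04,"roll":0,"jaw":0.06}
    - {"x":0,"y":0,"z":0.04,"roll":0,"jaw":0.06}
    - {"x":0,"y":0,"z":0,"roll":0,"jaw":0.06}

```text
time: 7.4
position: [0.527, -0.1912, 0.244]
ee_rot: [0.043, 1.55, -0.049]
wrist_force: [0.7, 0.3, -1.2]
finger_gap: 0.06
```

Run:
```python
from h import *
show()
import pickle
c,im,d=grab('wrist'); pickle.dump((c,im,d),open('w5.pkl','wb')); save('pics/w5.png',im)
```

```text
t 7.4 p [ 0.527  -0.1912  0.244 ] jaw yaw 86.66 xax [ 0.02   -0.0043 -0.9998] F [ 0.7  0.3 -1.2] T [0.04 0.01 0.03] gap 0.06
```

View pics/w5.png

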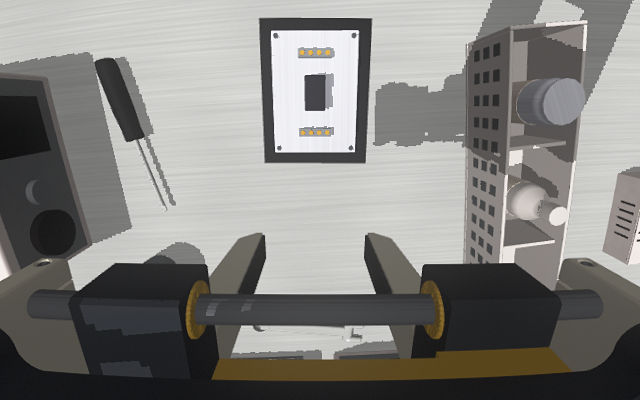

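Run:
```python
from m import *
c,im,d=pickle.load(open('w5.pkl','rb'))
save('pics/w5c.png',cv2.resize(im[10:170,250:380],None,fx=3.7,fy=3.7,interpolation=cv2.INTER_CUBIC))
```

```text
(no output)
```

View pics/w5c.png

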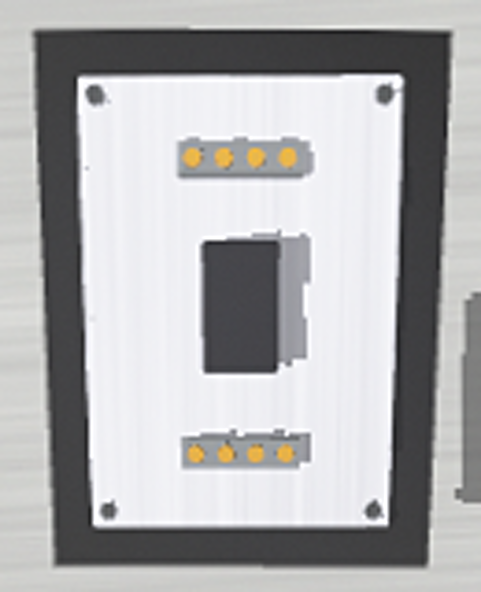

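Run:
```python
from m import *
c,im,d=pickle.load(open('w5.pkl','rb'))
rep('pad',c,P([(55,564),(428,567),(451,31),(34,31)],250,10,3.7),0)
rep('plate',c,P([(92,527),(388,527),(404,75),(77,75)],250,10,3.7),.008)
show()
```

```text
pad cen [ 0.4301 -0.1868  0.    ] edges [0.1344 0.174  0.1336 0.1732] yaw long -3.36
plate cen [ 0.4301 -0.1873  0.008 ] edges [0.1034 0.1435 0.1034 0.1437] yaw long -3.35
t 7.45 p [ 0.5262 -0.1912  0.2446] jaw yaw 86.65 xax [ 0.0206 -0.0046 -0.9998] F [-0.2  0.4  1. ] T [0.03 0.03 0.01] gap 0.0598
```

Run:
```python
from h import *
plan(.607,.285,.245,92.65)
```

```text
shift tool mm [ -1.  480.1  52.8] roll -6.0 alt roll 174.0
```

Request:
arm_command:
  moves:
    - {"x":0,"y":0.03,"z":0.006,"roll":0,"jaw":0.06}
    - {"x":0,"y":0.05,"z":0.006,"roll":-1,"jaw":0.06}
    - {"x":0,"y":0.05,"z":0.007,"roll":-1,"jaw":0.06}
    - {"x":0,"y":0.05,"z":0.007,"roll":-1,"jaw":0.06}
    - {"x":0,"y":0.05,"z":0.008,"roll":-1,"jaw":0.06}
    - {"x":0,"y":0.05,"z":0.008,"roll":-1,"jaw":0.06}
    - {"x":0,"y":0.05,"z":0.009,"roll":-1,"jaw":0.06}
    - {"x":0,"y":0.05,"z":0.009,"roll":0,"jaw":0.06}
    - {"x":0,"y":0.05,"z":0.009,"roll":0,"jaw":0.06}
    - {"x":0,"y":0.03,"z":0.007,"roll":0,"jaw":0.06}
    - {"x":0,"y":0,"z":0,"roll":0,"jaw":0.06}

```text
time: 8.82
position: [0.596, 0.2789, 0.2426]
ee_rot: [-0.041, 1.552, 0.03]
wrist_force: [0.2, -1.1, -0.8]
finger_gap: 0.0602
```

Run:
```python
from h import *
show()
import pickle
c,im,d=grab('wrist'); pickle.dump((c,im,d),open('w6.pkl','wb')); save('pics/w6.png',im)
plan(.612,.285,.066,92.65)
```

```text
t 8.825 p [0.596  0.2789 0.2426] jaw yaw 92.59 xax [ 0.019  -0.0062 -0.9998] F [ 0.2 -1.1 -0.8] T [0.02 0.01 0.02] gap 0.0602
shift tool mm [177.1   7.6  12.9] roll -0.1 alt roll 179.9
```

View pics/w6.png

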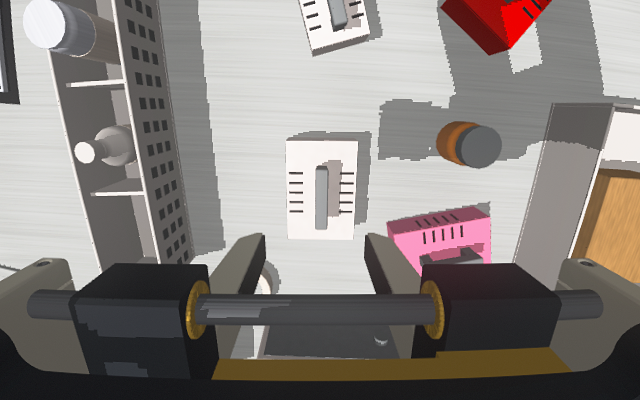

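There are two white candidates in the wrist view: one at (321,188), and one partly visible at (335,20). From the top view the first measures 124x86 mm and the second 86x65 mm, so the first is the larger cover. I'll confirm that in an enlarged crop.

Run:
```python
from m import *
c,im,d=pickle.load(open('w6.pkl','rb'))
save('pics/w6c.png',cv2.resize(im[125:250,275:385],None,fx=4.7,fy=4.7,interpolation=cv2.INTER_CUBIC))
```

```text
(no output)
```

View pics/w6c.png

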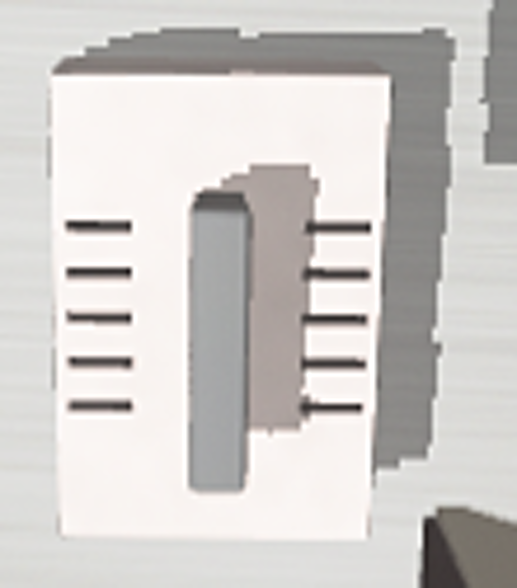

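Run:
```python
from m import *
c,im,d=pickle.load(open('w6.pkl','rb'))
rep('covertop',c,P([(60,537),(370,537),(391,73),(54,73)],275,125,4.7),.045)
rep('bar',c,P([(188,490),(246,490),(250,210),(192,207)],275,125,4.7),.079)
Pc=cloud(c,d)
for u,v in [(321,200),(321,190),(345,225),(300,225)]: print(Pc[v,u].round(4))
# two-view height of the bar: bar top centre in top image vs wrist
for a,b in [(P([(217,490)],275,125,4.7)[0],P([(116.5,101)],210,135,4.8)[0])]:
    print('tri',tri(c,a,ct,b))
```

```text
covertop cen [0.6128 0.2853 0.045 ] edges [0.0839 0.1238 0.0825 0.124 ] yaw long 2.12
bar cen [0.6123 0.285  0.079 ] edges [0.014  0.0686 0.0132 0.0693] yaw long 2.25
[0.6126 0.2848 0.0786]
[0.6011 0.2842 0.0792]
[0.6539 0.3174 0.046 ]
[0.6568 0.2612 0.0457]
tri (array([0.64539353, 0.28595604, 0.08148295]), np.float64(0.0008343769821243447))
```

Request:
arm_command:
  moves:
    - {"x":0.03,"y":0.007,"z":0.012,"roll":0.3,"jaw":0.06}
    - {"x":0.03,"y":0,"z":0,"roll":0,"jaw":0.06}
    - {"x":0.03,"y":0,"z":0,"roll":0,"jaw":0.06}
    - {"x":0.025,"y":0,"z":0,"roll":0,"jaw":0.06}
    - {"x":0.015,"y":0,"z":0,"roll":0,"jaw":0.06}
    - {"x":0,"y":0,"z":0,"roll":0,"jaw":0.06}

```text
time: 9.62
position: [0.6098, 0.2764, 0.112]
ee_rot: [-0.032, 1.549, 0.02]
wrist_force: [0.2, 1.1, 1.1]
finger_gap: 0.0597
```

Run:
```python
from h import *
show()
plan(.6125,.285,.066,92.2)
```

```text
t 9.625 p [0.6098 0.2764 0.112 ] jaw yaw 91.9 xax [ 0.0218 -0.0067 -0.9997] F [0.2 1.1 1.1] T [-0.01 -0.02  0.01] gap 0.0597
shift tool mm [45.9  8.9  2. ] roll -0.3 alt roll 179.7
```

Request:
arm_command:
  moves:
    - {"x":0.01,"y":0.006,"z":0.001,"roll":-0.3,"jaw":0.06}
    - {"x":0.01,"y":0.003,"z":0,"roll":0,"jaw":0.06}
    - {"x":0.006,"y":0,"z":0,"roll":0,"jaw":0.06}
    - {"x":0,"y":0,"z":0,"roll":0,"jaw":0.06}

```text
time: 10.12
position: [0.6119, 0.286, 0.0867]
ee_rot: [-0.035, 1.546, 0.026]
wrist_force: [0.4, -0.2, 1.0]
finger_gap: 0.0596
```

Run:
```python
from h import *
show()
plan(.6125,.285,.066,92.2)
```

```text
t 10.125 p [0.6119 0.286  0.0867] jaw yaw 92.22 xax [ 0.0246 -0.0056 -0.9997] F [ 0.4 -0.2  1. ] T [0.   0.01 0.03] gap 0.0596
shift tool mm [20.7 -0.9  0. ] roll 0.02 alt roll -180.0
```

Request:
arm_command:
  moves:
    - {"x":0.01,"y":-0.0008,"z":0,"roll":0,"jaw":0.06}
    - {"x":0.009,"y":0,"z":0,"roll":0,"jaw":0.06}
    - {"x":0,"y":0,"z":0,"roll":0,"jaw":0.06}

```text
time: 10.5
position: [0.6125, 0.285, 0.0664]
ee_rot: [-0.035, 1.546, 0.026]
wrist_force: [0.2, 0.3, 0.2]
finger_gap: 0.0597
```

Run:
```python
from h import *
show()
plan(.6125,.285,.066,92.2)
import pickle
c,im,d=grab('wrist'); pickle.dump((c,im,d),open('w7.pkl','wb')); save('pics/w7.png',im)
```

```text
t 10.5 p [0.6125 0.285  0.0664] jaw yaw 92.22 xax [ 0.0246 -0.0056 -0.9997] F [0.2 0.3 0.2] T [-0.03  0.04 -0.03] gap 0.0597
shift tool mm [0.4 0.  0. ] roll 0.02 alt roll -180.0
```

View pics/w7.png

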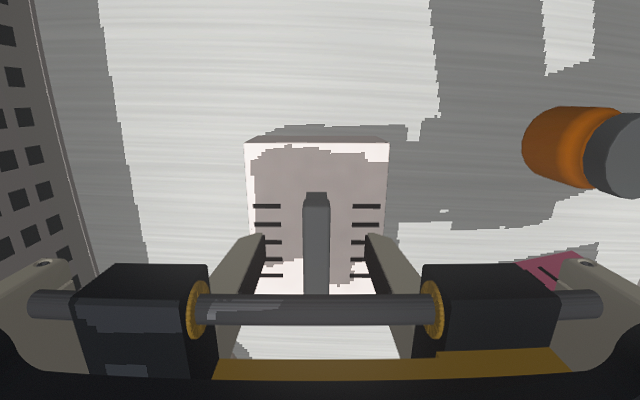

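The bar, at (315,245), lies midway between the fingers. Closing now.

Request:
arm_command:
  moves:
    - {"x":0,"y":0,"z":0,"roll":0,"jaw":0.03}
    - {"x":0,"y":0,"z":0,"roll":0,"jaw":0.005}
    - {"x":0,"y":0,"z":0,"roll":0,"jaw":0.005}
    - {"x":0,"y":0,"z":0,"roll":0,"jaw":0.005}
    - {"x":0,"y":0,"z":0,"roll":0,"jaw":0.005}
    - {"x":-0.01,"y":0,"z":0,"roll":0,"jaw":0.005}
    - {"x":-0.02,"y":0,"z":0,"roll":0,"jaw":0.005}
    - {"x":-0.02,"y":0,"z":0,"roll":0,"jaw":0.005}
    - {"x":0,"y":0,"z":0,"roll":0,"jaw":0.005}

```text
time: 11.68
position: [0.6117, 0.2855, 0.1223]
ee_rot: [-0.034, 1.544, 0.026]
wrist_force: [-0.2, 0.3, -3.8]
finger_gap: 0.0138
```

Run:
```python
from h import *
show()
import pickle
c,im,d=grab('wrist'); pickle.dump((c,im,d),open('w8.pkl','wb')); save('pics/w8.png',im)
c,im,d=grab('scene'); pickle.dump((c,im,d),open('s8.pkl','wb')); save('pics/s8.png',cv2.resize(im[120:270,290:490],None,fx=3,fy=3))
```

```text
t 11.675 p [0.6117 0.2855 0.1223] jaw yaw 92.22 xax [ 0.027  -0.0046 -0.9996] F [-0.2  0.3 -3.8] T [-0.01 -0.04  0.04] gap 0.0138
```

View pics/w8.png

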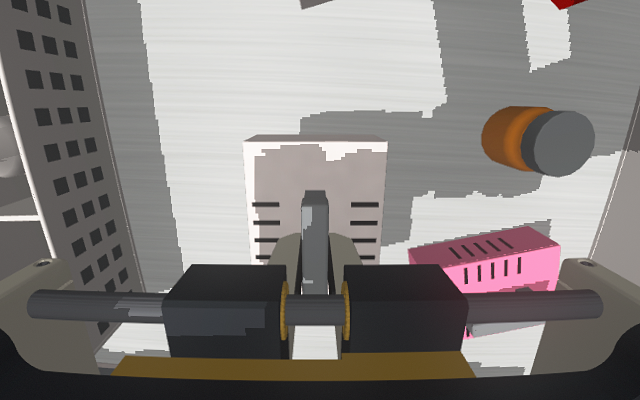

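View pics/s8.png

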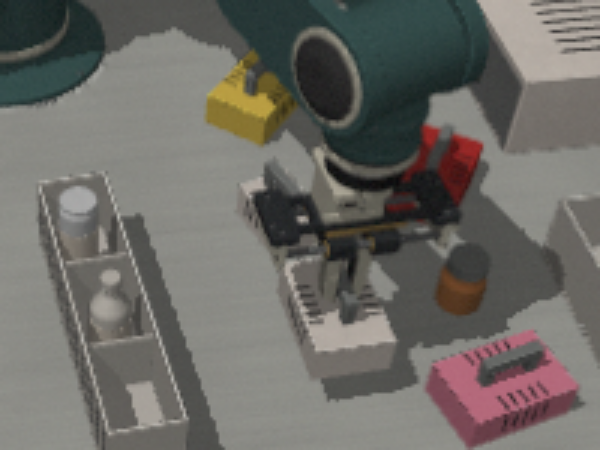

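Request:
arm_command:
  moves:
    - {"x":-0.03,"y":0,"z":0,"roll":0,"jaw":0.005}
    - {"x":-0.035,"y":0,"z":0,"roll":0,"jaw":0.005}
    - {"x":-0.035,"y":0,"z":0,"roll":0,"jaw":0.005}
    - {"x":-0.025,"y":0,"z":0,"roll":0,"jaw":0.005}
    - {"x":-0.01,"y":0,"z":0,"roll":0,"jaw":0.005}
    - {"x":0,"y":0,"z":0,"roll":0,"jaw":0.005}

```text
time: 12.52
position: [0.6064, 0.2854, 0.252]
ee_rot: [-0.038, 1.555, 0.023]
wrist_force: [-0.2, 0.2, -4.5]
finger_gap: 0.0137
```

Run:
```python
from h import *
show()
plan(.43,-.187,.27,86.65)
```

```text
t 12.525 p [0.6064 0.2854 0.252 ] jaw yaw 92.22 xax [ 0.0161 -0.0092 -0.9998] F [-0.2  0.2 -4.5] T [-0.    0.01 -0.05] gap 0.0137
shift tool mm [ -16.5 -465.4 -194.4] roll 5.57 alt roll -174.4
```

Request:
arm_command:
  moves:
    - {"x":-0.001,"y":-0.02,"z":-0.008,"roll":0.3,"jaw":0.005}
    - {"x":-0.001,"y":-0.035,"z":-0.014,"roll":0.5,"jaw":0.005}
    - {"x":-0.001,"y":-0.04,"z":-0.016,"roll":0.5,"jaw":0.005}
    - {"x":-0.001,"y":-0.04,"z":-0.016,"roll":0.5,"jaw":0.005}
    - {"x":-0.001,"y":-0.04,"z":-0.017,"roll":0.5,"jaw":0.005}
    - {"x":-0.001,"y":-0.04,"z":-0.017,"roll":0.5,"jaw":0.005}
    - {"x":-0.001,"y":-0.04,"z":-0.018,"roll":0.5,"jaw":0.005}
    - {"x":-0.001,"y":-0.04,"z":-0.018,"roll":0.5,"jaw":0.005}
    - {"x":-0.001,"y":-0.04,"z":-0.018,"roll":0.5,"jaw":0.005}
    - {"x":-0.001,"y":-0.04,"z":-0.018,"roll":0.5,"jaw":0.005}
    - {"x":-0.001,"y":-0.03,"z":-0.015,"roll":0.5,"jaw":0.005}
    - {"x":0,"y":-0.015,"z":-0.007,"roll":0,"jaw":0.005}
    - {"x":0,"y":0,"z":0,"roll":0,"jaw":0.005}

```text
time: 14.15
position: [0.4043, -0.1518, 0.2491]
ee_rot: [0.039, 1.572, -0.059]
wrist_force: [0.1, 0.7, -3.0]
finger_gap: 0.0137
```

Run:
```python
from h import *
show()
plan(.43,-.187,.1044,86.65)
```

```text
t 14.15 p [ 0.4043 -0.1518  0.2491] jaw yaw 86.42 xax [-0.0019 -0.0131 -0.9999] F [ 0.1  0.7 -3. ] T [0.05 0.02 0.  ] gap 0.0137
shift tool mm [145.1 -31.6  28. ] roll -0.23 alt roll 179.8
```

```bash
cat >> h.py <<'E'
def cover():
    "estimated cover pose from the grip"
    Rg=Ro.from_rotvec([-0.035,1.546,0.026]).as_matrix(); pg=np.array([.6125,.285,.0664])
    o,R=st(); D=R@Rg.T; yw=np.degrees(np.arctan2(D[1,0],D[0,0]))+2.2
    n=D[:,2]; c=o['position']+D@(np.array([.6125,.285,0])-pg)
    print('cover rim centre',c.round(4),'yaw',yw.round(2),'normal',n.round(4),'tilt deg',np.degrees(np.arccos(n[2])).round(2))
    t=np.array([.43,-.187,.038])-c; print('to go world',t.round(4),'tool mm',(R.T@t*1000).round(1),'roll',round(yw+3.35,2))
E
python3 - <<'E'
from h import *
cover()
E
```

```text
cover rim centre [ 0.4026 -0.1522  0.1827] yaw -3.63 normal [0.0259 0.0053 0.9996] tilt deg 1.52
to go world [ 0.0274 -0.0348 -0.1447] tool mm [145.1 -31.1  29.7] roll -0.28
```

Request:
arm_command:
  moves:
    - {"x":0,"y":-0.015,"z":0.015,"roll":-0.3,"jaw":0.005}
    - {"x":0,"y":-0.014,"z":0.014,"roll":0,"jaw":0.005}
    - {"x":0.02,"y":0,"z":0,"roll":0,"jaw":0.005}
    - {"x":0.03,"y":0,"z":0,"roll":0,"jaw":0.005}
    - {"x":0.02,"y":0,"z":0,"roll":0,"jaw":0.005}
    - {"x":0,"y":0,"z":0,"roll":0,"jaw":0.005}

```text
time: 14.9
position: [0.4294, -0.1805, 0.171]
ee_rot: [0.036, 1.577, -0.052]
wrist_force: [0.4, 0.3, -2.1]
finger_gap: 0.0139
```

Run:
```python
from h import *
show();cover()
```

```text
t 14.9 p [ 0.4294 -0.1805  0.171 ] jaw yaw 86.79 xax [-0.0065 -0.01   -0.9999] F [ 0.4  0.3 -2.1] T [ 0.03 -0.02  0.03] gap 0.0139
cover rim centre [ 0.4274 -0.1806  0.1046] yaw -3.26 normal [0.0306 0.0024 0.9995] tilt deg 1.76
to go world [ 0.0026 -0.0064 -0.0666] tool mm [66.7 -5.5  3.3] roll 0.09
```

Request:
arm_command:
  moves:
    - {"x":-0.05,"y":0,"z":0,"roll":0,"jaw":0.005}
    - {"x":0,"y":0,"z":0,"roll":0,"jaw":0.005}

```text
time: 15.15
position: [0.4296, -0.1793, 0.223]
ee_rot: [0.036, 1.576, -0.052]
wrist_force: [0.4, 0.0, -4.3]
finger_gap: 0.0141
```

Run:
```python
from h import *
show();cover()
```

```text
t 15.15 p [ 0.4296 -0.1793  0.223 ] jaw yaw 86.81 xax [-0.0061 -0.0101 -0.9999] F [ 0.4  0.  -4.3] T [ 0.02 -0.02  0.02] gap 0.0141
cover rim centre [ 0.4276 -0.1795  0.1566] yaw -3.24 normal [0.0302 0.0025 0.9995] tilt deg 1.73
to go world [ 0.0024 -0.0075 -0.1186] tool mm [118.7  -6.2   3.5] roll 0.11
```

Request:
arm_command:
  moves:
    - {"x":0.008,"y":-0.001,"z":0.001,"roll":0,"jaw":0.005}
    - {"x":0.008,"y":-0.001,"z":0.001,"roll":0,"jaw":0.005}
    - {"x":0.008,"y":-0.001,"z":0.001,"roll":0,"jaw":0.005}
    - {"x":0.008,"y":0,"z":0,"roll":0,"jaw":0.005}
    - {"x":0.008,"y":0,"z":0,"roll":0,"jaw":0.005}
    - {"x":0.008,"y":0,"z":0,"roll":0,"jaw":0.005}

```text
time: 15.9
position: [0.4315, -0.1826, 0.1693]
ee_rot: [0.037, 1.579, -0.051]
wrist_force: [-0.3, -0.2, -2.9]
finger_gap: 0.0137
```

Run:
```python
from h import *
show();cover()
```

```text
t 15.9 p [ 0.4315 -0.1826  0.1693] jaw yaw 86.82 xax [-0.0086 -0.0088 -0.9999] F [-0.3 -0.2 -2.9] T [ 0.01  0.   -0.02] gap 0.0137
cover rim centre [ 0.4293 -0.1827  0.103 ] yaw -3.23 normal [0.0327 0.0012 0.9995] tilt deg 1.87
to go world [ 0.0007 -0.0043 -0.065 ] tool mm [65.  -3.7  1.5] roll 0.12
```

Request:
arm_command:
  moves:
    - {"x":-0.012,"y":0,"z":0,"roll":0,"jaw":0.005}
    - {"x":-0.012,"y":0,"z":0,"roll":0,"jaw":0.005}
    - {"x":-0.012,"y":0,"z":0,"roll":0,"jaw":0.005}
    - {"x":-0.012,"y":0,"z":0,"roll":0,"jaw":0.005}
    - {"x":-0.012,"y":0,"z":0,"roll":0,"jaw":0.005}
    - {"x":-0.012,"y":0,"z":0,"roll":0,"jaw":0.005}
    - {"x":-0.012,"y":0,"z":0,"roll":0,"jaw":0.005}

```text
time: 16.77
position: [0.4323, -0.1818, 0.2601]
ee_rot: [0.036, 1.577, -0.051]
wrist_force: [0.0, -0.1, -3.1]
finger_gap: 0.0137
```

Run:
```python
from h import *
show();cover()
```

```text
t 16.775 p [ 0.4323 -0.1818  0.2601] jaw yaw 86.82 xax [-0.0073 -0.0094 -0.9999] F [ 0.  -0.1 -3.1] T [ 0.06 -0.    0.01] gap 0.0137
cover rim centre [ 0.4302 -0.182   0.1937] yaw -3.23 normal [0.0313 0.0019 0.9995] tilt deg 1.8
to go world [-0.0002 -0.005  -0.1557] tool mm [155.8  -3.5   1.1] roll 0.12
```

Request:
arm_command:
  moves:
    - {"x":0,"y":0,"z":0.015,"roll":0,"jaw":0.005}
    - {"x":0,"y":0,"z":0.015,"roll":0,"jaw":0.005}
    - {"x":0,"y":0,"z":0.015,"roll":0,"jaw":0.005}
    - {"x":0,"y":0,"z":0.015,"roll":0,"jaw":0.005}

```text
time: 17.27
position: [0.4962, -0.1854, 0.2597]
ee_rot: [0.036, 1.577, -0.051]
wrist_force: [-0.8, -0.9, -2.9]
finger_gap: 0.014
```

Run:
```python
from h import *
show();cover()
```

```text
t 17.275 p [ 0.4962 -0.1854  0.2597] jaw yaw 86.81 xax [-0.007  -0.0095 -0.9999] F [-0.8 -0.9 -2.9] T [ 0.06 -0.02 -0.01] gap 0.014
cover rim centre [ 0.4942 -0.1855  0.1933] yaw -3.24 normal [0.0311 0.0019 0.9995] tilt deg 1.78
to go world [-0.0642 -0.0015 -0.1553] tool mm [155.8  -3.5 -63. ] roll 0.11
```

Request:
arm_command:
  moves:
    - {"x":0,"y":0,"z":0.03,"roll":0,"jaw":0.005}
    - {"x":0,"y":0,"z":0.04,"roll":0,"jaw":0.005}
    - {"x":0,"y":0,"z":0.04,"roll":0,"jaw":0.005}
    - {"x":0,"y":0,"z":0.02,"roll":0,"jaw":0.005}
    - {"x":0,"y":0,"z":0,"roll":0,"jaw":0.005}

```text
time: 17.9
position: [0.6343, -0.1923, 0.2545]
ee_rot: [0.037, 1.581, -0.05]
wrist_force: [0.2, 0.2, -2.9]
finger_gap: 0.0134
```

Run:
```python
from h import *
show();cover()
```

```text
t 17.9 p [ 0.6343 -0.1923  0.2545] jaw yaw 86.86 xax [-0.0112 -0.0081 -0.9999] F [ 0.2  0.2 -2.9] T [0.01 0.02 0.03] gap 0.0134
cover rim centre [ 0.6319 -0.1923  0.1882] yaw -3.19 normal [3.520e-02 6.000e-04 9.994e-01] tilt deg 2.02
to go world [-0.2019  0.0053 -0.1502] tool mm [ 152.4   -4.4 -200.3] roll 0.16
```

Request:
arm_command:
  moves:
    - {"x":0.02,"y":0,"z":0,"roll":0,"jaw":0.005}
    - {"x":0.025,"y":0,"z":0,"roll":0,"jaw":0.005}
    - {"x":0.025,"y":0,"z":0,"roll":0,"jaw":0.005}
    - {"x":0.025,"y":0,"z":0,"roll":0,"jaw":0.005}
    - {"x":0.015,"y":0,"z":0,"roll":0,"jaw":0.005}
    - {"x":0,"y":0,"z":0,"roll":0,"jaw":0.005}

```text
time: 18.65
position: [0.6289, -0.1926, 0.135]
ee_rot: [0.038, 1.585, -0.05]
wrist_force: [-0.2, -0.0, -1.9]
finger_gap: 0.0141
```

Run:
```python
from h import *
show();cover()
```

```text
t 18.65 p [ 0.6289 -0.1926  0.135 ] jaw yaw 86.81 xax [-0.0149 -0.0071 -0.9999] F [-0.2 -0.  -1.9] T [ 0.03 -0.03  0.04] gap 0.0141
cover rim centre [ 0.6263 -0.1926  0.0686] yaw -3.24 normal [ 3.900e-02 -5.000e-04  9.992e-01] tilt deg 2.23
to go world [-0.1963  0.0056 -0.0306] tool mm [  33.5   -5.1 -195.9] roll 0.11
```

Request:
arm_command:
  moves:
    - {"x":-0.03,"y":0,"z":0,"roll":0,"jaw":0.005}
    - {"x":-0.03,"y":0,"z":0,"roll":0,"jaw":0.005}
    - {"x":-0.03,"y":0,"z":0,"roll":0,"jaw":0.005}
    - {"x":-0.03,"y":0,"z":0,"roll":0,"jaw":0.005}

```text
time: 19.15
position: [0.6298, -0.1917, 0.2593]
ee_rot: [0.038, 1.585, -0.05]
wrist_force: [-0.0, -0.4, -3.0]
finger_gap: 0.0137
```

Run:
```python
from h import *
show();cover();print(bot.observe()['q'].round(4))
```

```text
t 19.15 p [ 0.6298 -0.1917  0.2593] jaw yaw 86.79 xax [-0.0151 -0.0071 -0.9999] F [-0.  -0.4 -3. ] T [-0.   -0.03 -0.1 ] gap 0.0137
cover rim centre [ 0.6272 -0.1917  0.1929] yaw -3.26 normal [ 3.910e-02 -5.000e-04  9.992e-01] tilt deg 2.24
to go world [-0.1972  0.0047 -0.1549] tool mm [ 157.8   -5.2 -194.8] roll 0.09
[-0.3292  0.0819  1.4355 -0.0116  1.6362 -1.8446]
```

Request:
arm_command:
  moves:
    - {"x":0,"y":0,"z":0,"roll":0,"jaw":0.005}
    - {"x":0,"y":0,"z":0,"roll":0,"jaw":0.005}

```text
time: 19.4
position: [0.6302, -0.1919, 0.2617]
ee_rot: [0.037, 1.581, -0.051]
wrist_force: [0.2, -0.6, -3.3]
finger_gap: 0.0136
```

Run:
```python
from h import *
show();cover();print(bot.observe()['q'].round(4))
```

```text
t 19.4 p [ 0.6302 -0.1919  0.2617] jaw yaw 86.79 xax [-0.0107 -0.0085 -0.9999] F [ 0.2 -0.6 -3.3] T [-0.03  0.02 -0.02] gap 0.0136
cover rim centre [ 0.6279 -0.1919  0.1954] yaw -3.26 normal [3.480e-02 9.000e-04 9.994e-01] tilt deg 1.99
to go world [-0.1979  0.0049 -0.1574] tool mm [ 159.4   -4.7 -196.2] roll 0.09
[-0.3292  0.0796  1.4339 -0.0115  1.6354 -1.8446]
```

Request:
arm_command:
  moves:
    - {"x":0,"y":0,"z":-0.05,"roll":0,"jaw":0.005}
    - {"x":0,"y":0,"z":-0.05,"roll":0,"jaw":0.005}
    - {"x":0,"y":0,"z":0,"roll":0,"jaw":0.005}

```text
time: 19.77
position: [0.527, -0.1858, 0.2573]
ee_rot: [0.038, 1.587, -0.049]
wrist_force: [0.7, -0.2, -2.4]
finger_gap: 0.0136
```

Run:
```python
from h import *
show();cover();print(bot.observe()['q'].round(4))
```

```text
t 19.775 p [ 0.527  -0.1858  0.2573] jaw yaw 86.8 xax [-0.0164 -0.0065 -0.9998] F [ 0.7 -0.2 -2.4] T [ 0.03 -0.04 -0.01] gap 0.0136
cover rim centre [ 0.5243 -0.1857  0.191 ] yaw -3.24 normal [ 0.0405 -0.0011  0.9992] tilt deg 2.32
to go world [-0.0943 -0.0013 -0.153 ] tool mm [154.5  -5.4 -91.6] roll 0.11
[-0.3783 -0.1347  1.651  -0.0122  1.6381 -1.894 ]
```

Request:
arm_command:
  moves:
    - {"x":-0.035,"y":0,"z":0,"roll":0,"jaw":0.005}
    - {"x":-0.035,"y":0,"z":0,"roll":0,"jaw":0.005}
    - {"x":0,"y":0,"z":0,"roll":0,"jaw":0.005}
    - {"x":0,"y":0,"z":0,"roll":0,"jaw":0.005}

```text
time: 20.27
position: [0.5287, -0.1852, 0.323]
ee_rot: [0.04, 1.592, -0.048]
wrist_force: [-1.3, 0.4, -3.6]
finger_gap: 0.0139
```

Run:
```python
from h import *
show();cover()
```

```text
t 20.275 p [ 0.5287 -0.1852  0.323 ] jaw yaw 86.8 xax [-0.022  -0.004  -0.9998] F [-1.3  0.4 -3.6] T [-0.03 -0.04  0.04] gap 0.0139
cover rim centre [ 0.5257 -0.185   0.2567] yaw -3.24 normal [ 0.046  -0.0035  0.9989] tilt deg 2.65
to go world [-0.0957 -0.002  -0.2187] tool mm [220.7  -6.2 -90.6] roll 0.11
```

Request:
arm_command:
  moves:
    - {"x":0.02,"y":0,"z":0,"roll":0,"jaw":0.005}
    - {"x":0.02,"y":0,"z":0,"roll":0,"jaw":0.005}
    - {"x":0.015,"y":0,"z":0,"roll":0,"jaw":0.005}
    - {"x":0.01,"y":0,"z":0,"roll":0,"jaw":0.005}
    - {"x":0.006,"y":0,"z":0,"roll":0,"jaw":0.005}
    - {"x":0.003,"y":0,"z":0,"roll":0,"jaw":0.005}
    - {"x":0,"y":0,"z":0,"roll":0,"jaw":0.005}

```text
time: 21.15
position: [0.526, -0.1851, 0.2389]
ee_rot: [0.042, 1.598, -0.046]
wrist_force: [-0.2, -0.3, -2.3]
finger_gap: 0.0138
```

Run:
```python
from h import *
show();cover()
```

```text
t 21.15 p [ 0.526  -0.1851  0.2389] jaw yaw 86.8 xax [-0.0273 -0.0019 -0.9996] F [-0.2 -0.3 -2.3] T [-0.02  0.03  0.01] gap 0.0138
cover rim centre [ 0.5226 -0.1847  0.1726] yaw -3.24 normal [ 0.0514 -0.0057  0.9987] tilt deg 2.96
to go world [-0.0926 -0.0023 -0.1346] tool mm [137.1  -7.  -88.6] roll 0.11
```

Request:
arm_command:
  moves:
    - {"x":0,"y":0,"z":0,"roll":0,"jaw":0.005}
    - {"x":0,"y":0,"z":0,"roll":0,"jaw":0.005}

```text
time: 21.4
position: [0.5263, -0.1852, 0.2399]
ee_rot: [0.042, 1.596, -0.046]
wrist_force: [0.2, 0.7, -2.1]
finger_gap: 0.0137
```

```bash
cat >> h.py <<'E'
def q():
    o,R=st(); a=o['q']; print('q',a.round(4),'sum-pi',round(a[1]+a[2]+a[4]-np.pi,4),'z',o['position'].round(4),'xax',R[:,0].round(4),'qd',o['joint_velocities'].round(3))
E
python3 - <<'E'
from h import *
q()
E
```

```text
q [-0.3779 -0.1264  1.6716 -0.0119  1.6197 -1.8933] sum-pi 0.0233 z [ 0.5263 -0.1852  0.2399] xax [-0.026  -0.0024 -0.9997] qd [ 0.    -0.003 -0.003 -0.     0.001  0.   ]
```

Request:
arm_command:
  moves:
    - {"x":-0.04,"y":0,"z":0,"roll":0,"jaw":0.005}

```text
time: 21.52
position: [0.5266, -0.1848, 0.2779]
ee_rot: [0.043, 1.6, -0.045]
wrist_force: [0.3, 0.0, -3.5]
finger_gap: 0.0139
```

Run:
```python
from h import *
q()
```

```text
q [-0.3771 -0.1295  1.6135 -0.0119  1.6853 -1.8933] sum-pi 0.0276 z [ 0.5266 -0.1848  0.2779] xax [-3.010e-02 -8.000e-04 -9.995e-01] qd [ 0.007 -0.052 -0.545  0.001  0.544 -0.001]
```

Request:
arm_command:
  moves:
    - {"x":-0.04,"y":0,"z":0,"roll":0,"jaw":0.005}

```text
time: 21.65
position: [0.5277, -0.1847, 0.3192]
ee_rot: [0.043, 1.6, -0.045]
wrist_force: [1.0, 0.6, -3.2]
finger_gap: 0.0136
```

Run:
```python
from h import *
q()
```

```text
q [-0.3763 -0.1282  1.5464 -0.012   1.7512 -1.8932] sum-pi 0.0278 z [ 0.5277 -0.1847  0.3192] xax [-3.020e-02 -8.000e-04 -9.995e-01] qd [ 0.007  0.022 -0.513 -0.     0.518 -0.   ]
```

Request:
arm_command:
  moves:
    - {"x":0,"y":0,"z":0,"roll":0,"jaw":0.005}

```text
time: 21.78
position: [0.5283, -0.185, 0.3223]
ee_rot: [0.042, 1.596, -0.047]
wrist_force: [0.0, -0.7, -2.8]
finger_gap: 0.0139
```

Run:
```python
from h import *
q()
```

```text
q [-0.3763 -0.1295  1.5425 -0.012   1.7517 -1.8932] sum-pi 0.0231 z [ 0.5283 -0.185   0.3223] xax [-0.0259 -0.0025 -0.9997] qd [ 0.001  0.016  0.056  0.001 -0.021  0.002]
```

Request:
arm_command:
  moves:
    - {"x":0,"y":0,"z":0,"roll":0,"jaw":0.005}

```text
time: 21.9
position: [0.5282, -0.1849, 0.3212]
ee_rot: [0.042, 1.597, -0.046]
wrist_force: [-0.3, -0.6, -3.2]
finger_gap: 0.0137
```

Run:
```python
from h import *
q()
```

```text
q [-0.3762 -0.1292  1.544  -0.012   1.7509 -1.8932] sum-pi 0.0241 z [ 0.5282 -0.1849  0.3212] xax [-0.0267 -0.0021 -0.9996] qd [ 0.001 -0.007 -0.019 -0.002  0.004 -0.001]
```

Request:
arm_command:
  moves:
    - {"x":0.008,"y":0,"z":0.005,"roll":0,"jaw":0.005}
    - {"x":0.015,"y":0,"z":0.01,"roll":0,"jaw":0.005}
    - {"x":0.015,"y":0,"z":0.01,"roll":0,"jaw":0.005}
    - {"x":0.015,"y":0,"z":0.01,"roll":0,"jaw":0.005}
    - {"x":0.015,"y":0,"z":0.01,"roll":0,"jaw":0.005}
    - {"x":0.015,"y":0,"z":0.01,"roll":0,"jaw":0.005}
    - {"x":0.015,"y":0,"z":0.01,"roll":0,"jaw":0.005}
    - {"x":0.015,"y":0,"z":0.01,"roll":0,"jaw":0.005}
    - {"x":0.015,"y":0,"z":0.01,"roll":0,"jaw":0.005}
    - {"x":0.015,"y":0,"z":0.01,"roll":0,"jaw":0.005}
    - {"x":0.008,"y":0,"z":0.005,"roll":0,"jaw":0.005}
    - {"x":0,"y":0,"z":0,"roll":0,"jaw":0.005}
    - {"x":0,"y":0,"z":0,"roll":0,"jaw":0.005}

```text
time: 23.52
position: [0.6297, -0.1906, 0.1511]
ee_rot: [0.043, 1.603, -0.045]
wrist_force: [-0.7, -0.6, -3.0]
finger_gap: 0.0136
```

Run:
```python
from h import *
q()
```

```text
q [-0.3282  0.1311  1.5581 -0.0105  1.4834 -1.8422] sum-pi 0.0309 z [ 0.6297 -0.1906  0.1511] xax [-3.260e-02  1.000e-04 -9.995e-01] qd [-0.001  0.002 -0.002 -0.002  0.002  0.003]
```

Request:
arm_command:
  moves:
    - {"x":0.025,"y":0,"z":0,"roll":0,"jaw":0.005}
    - {"x":0.018,"y":0,"z":0,"roll":0,"jaw":0.005}
    - {"x":0.006,"y":0,"z":0,"roll":0,"jaw":0.005}
    - {"x":0,"y":0,"z":0,"roll":0,"jaw":0.005}

```text
time: 24.02
position: [0.6286, -0.1911, 0.1037]
ee_rot: [0.042, 1.599, -0.046]
wrist_force: [0.4, -0.0, -2.0]
finger_gap: 0.0136
```

Run:
```python
from h import *
q();cover()
```

```text
q [-0.3293  0.1562  1.6092 -0.0107  1.4032 -1.8422] sum-pi 0.027 z [ 0.6286 -0.1911  0.1037] xax [-0.0289 -0.0013 -0.9996] qd [-0.001 -0.004 -0.007 -0.001  0.003  0.001]
cover rim centre [ 0.6251 -0.1906  0.0373] yaw -3.24 normal [ 0.053  -0.0063  0.9986] tilt deg 3.06
to go world [-0.1951  0.0036  0.0007] tool mm [   5.    -7.3 -194.9] roll 0.11
```

Request:
arm_command:
  moves:
    - {"x":-0.006,"y":0,"z":0,"roll":0,"jaw":0.005}
    - {"x":-0.014,"y":0,"z":0,"roll":0,"jaw":0.005}
    - {"x":-0.025,"y":0,"z":0,"roll":0,"jaw":0.005}
    - {"x":0,"y":0,"z":0,"roll":0,"jaw":0.005}
    - {"x":0,"y":0,"z":0,"roll":0,"jaw":0.005}

```text
time: 24.65
position: [0.6309, -0.1913, 0.1546]
ee_rot: [0.041, 1.595, -0.047]
wrist_force: [-0.2, 0.1, -3.3]
finger_gap: 0.0142
```

Run:
```python
from h import *
q();cover()
```

```text
q [-0.3285  0.1269  1.5568 -0.0106  1.4805 -1.8423] sum-pi 0.0226 z [ 0.6309 -0.1913  0.1546] xax [-0.0248 -0.0027 -0.9997] qd [-0.    -0.009 -0.017 -0.001  0.005  0.   ]
cover rim centre [ 0.6276 -0.191   0.0883] yaw -3.25 normal [ 0.0488 -0.0049  0.9988] tilt deg 2.81
to go world [-0.1976  0.004  -0.0503] tool mm [  55.1   -6.9 -196.3] roll 0.1
```

Request:
arm_command:
  moves:
    - {"x":0.03,"y":0,"z":0,"roll":0,"jaw":0.005}
    - {"x":0.012,"y":0,"z":0,"roll":0,"jaw":0.005}
    - {"x":0.004,"y":0,"z":0,"roll":0,"jaw":0.005}
    - {"x":0,"y":0,"z":0,"roll":0,"jaw":0.005}

```text
time: 25.15
position: [0.6295, -0.1913, 0.1069]
ee_rot: [0.042, 1.596, -0.047]
wrist_force: [-0.7, -0.7, -3.0]
finger_gap: 0.014
```

Run:
```python
from h import *
q();cover()
```

```text
q [-0.3292  0.1538  1.6064 -0.0107  1.4047 -1.8422] sum-pi 0.0233 z [ 0.6295 -0.1913  0.1069] xax [-0.0255 -0.0025 -0.9997] qd [-0.002 -0.002 -0.007 -0.     0.004  0.001]
cover rim centre [ 0.6262 -0.191   0.0405] yaw -3.24 normal [ 0.0495 -0.0051  0.9988] tilt deg 2.85
to go world [-0.1962  0.004  -0.0025] tool mm [   7.5   -6.9 -196. ] roll 0.11
```

Request:
arm_command:
  moves:
    - {"x":-0.006,"y":0,"z":0,"roll":0,"jaw":0.005}
    - {"x":-0.014,"y":0,"z":0,"roll":0,"jaw":0.005}
    - {"x":-0.028,"y":0,"z":0,"roll":0,"jaw":0.005}
    - {"x":0,"y":0,"z":0,"roll":0,"jaw":0.005}
    - {"x":0,"y":0,"z":0,"roll":0,"jaw":0.005}
    - {"x":0.024,"y":0,"z":0,"roll":0,"jaw":0.005}
    - {"x":0.016,"y":0,"z":0,"roll":0,"jaw":0.005}
    - {"x":0.006,"y":0,"z":0,"roll":0,"jaw":0.005}
    - {"x":0,"y":0,"z":0,"roll":0,"jaw":0.005}
    - {"x":-0.006,"y":0,"z":0,"roll":0,"jaw":0.005}
    - {"x":-0.014,"y":0,"z":0,"roll":0,"jaw":0.005}
    - {"x":-0.028,"y":0,"z":0,"roll":0,"jaw":0.005}
    - {"x":0,"y":0,"z":0,"roll":0,"jaw":0.005}
    - {"x":0,"y":0,"z":0,"roll":0,"jaw":0.005}
    - {"x":0.024,"y":0,"z":0,"roll":0,"jaw":0.005}
    - {"x":0.016,"y":0,"z":0,"roll":0,"jaw":0.005}
    - {"x":0.006,"y":0,"z":0,"roll":0,"jaw":0.005}
    - {"x":0,"y":0,"z":0,"roll":0,"jaw":0.005}

```text
time: 27.4
position: [0.6306, -0.1916, 0.1158]
ee_rot: [0.041, 1.592, -0.048]
wrist_force: [1.0, -0.1, -3.0]
finger_gap: 0.0138
```

Run:
```python
from h import *
q();cover()
```

```text
q [-0.3291  0.1475  1.5984 -0.0107  1.4146 -1.8422] sum-pi 0.0189 z [ 0.6306 -0.1916  0.1158] xax [-0.0213 -0.0039 -0.9998] qd [-0.001 -0.001 -0.004 -0.001  0.001 -0.001]
cover rim centre [ 0.6276 -0.1914  0.0495] yaw -3.25 normal [ 0.0453 -0.0037  0.999 ] tilt deg 2.61
to go world [-0.1976  0.0044 -0.0115] tool mm [  15.6   -6.6 -197.3] roll 0.1
```

Request:
arm_command:
  moves:
    - {"x":-0.006,"y":0,"z":0,"roll":0,"jaw":0.005}
    - {"x":-0.016,"y":0,"z":0,"roll":0,"jaw":0.005}
    - {"x":-0.03,"y":0,"z":0,"roll":0,"jaw":0.005}
    - {"x":-0.05,"y":0,"z":0,"roll":0,"jaw":0.005}
    - {"x":0,"y":0,"z":0,"roll":0,"jaw":0.005}
    - {"x":0,"y":0,"z":0,"roll":0,"jaw":0.005}

```text
time: 28.15
position: [0.6335, -0.1914, 0.2283]
ee_rot: [0.039, 1.586, -0.049]
wrist_force: [0.5, 0.0, -3.2]
finger_gap: 0.0136
```

Run:
```python
from h import *
q();cover()
```

```text
q [-0.3274  0.0969  1.4692 -0.0105  1.5883 -1.8424] sum-pi 0.0128 z [ 0.6335 -0.1914  0.2283] xax [-0.0155 -0.0058 -0.9999] qd [ 0.001 -0.019 -0.036 -0.001  0.013  0.001]
cover rim centre [ 0.6309 -0.1913  0.162 ] yaw -3.24 normal [ 0.0396 -0.0018  0.9992] tilt deg 2.27
to go world [-0.2009  0.0043 -0.124 ] tool mm [ 127.    -6.1 -198.9] roll 0.11
```

Request:
arm_command:
  moves:
    - {"x":0.025,"y":0,"z":0,"roll":0,"jaw":0.005}
    - {"x":0.024,"y":0,"z":0,"roll":0,"jaw":0.005}
    - {"x":0.02,"y":0,"z":0,"roll":0,"jaw":0.005}
    - {"x":0.015,"y":0,"z":0,"roll":0,"jaw":0.005}
    - {"x":0.006,"y":0,"z":0,"roll":0,"jaw":0.005}
    - {"x":0,"y":0,"z":0,"roll":0,"jaw":0.005}

```text
time: 28.9
position: [0.6314, -0.1917, 0.1336]
ee_rot: [0.04, 1.588, -0.048]
wrist_force: [0.1, 0.4, -2.2]
finger_gap: 0.0139
```

Run:
```python
from h import *
q();cover()
```

```text
q [-0.3288  0.1353  1.5822 -0.0106  1.4389 -1.8423] sum-pi 0.0148 z [ 0.6314 -0.1917  0.1336] xax [-0.0174 -0.0052 -0.9998] qd [-0.002 -0.001 -0.006  0.001  0.002  0.001]
cover rim centre [ 0.6287 -0.1915  0.0672] yaw -3.24 normal [ 0.0414 -0.0024  0.9991] tilt deg 2.38
to go world [-0.1987  0.0045 -0.0292] tool mm [  32.7   -6.4 -198.1] roll 0.11
```

Request:
arm_command:
  moves:
    - {"x":-0.006,"y":0,"z":0,"roll":0,"jaw":0.005}
    - {"x":-0.016,"y":0,"z":0,"roll":0,"jaw":0.005}
    - {"x":-0.03,"y":0,"z":0,"roll":0,"jaw":0.005}
    - {"x":-0.06,"y":0,"z":0,"roll":0,"jaw":0.005}
    - {"x":0,"y":0,"z":0,"roll":0,"jaw":0.005}
    - {"x":0,"y":0,"z":0,"roll":0,"jaw":0.005}
    - {"x":0.025,"y":0,"z":0,"roll":0,"jaw":0.005}
    - {"x":0.018,"y":0,"z":0,"roll":0,"jaw":0.005}
    - {"x":0.006,"y":0,"z":0,"roll":0,"jaw":0.005}
    - {"x":0,"y":0,"z":0,"roll":0,"jaw":0.005}
    - {"x":0.025,"y":0,"z":0,"roll":0,"jaw":0.005}
    - {"x":0.018,"y":0,"z":0,"roll":0,"jaw":0.005}
    - {"x":0.006,"y":0,"z":0,"roll":0,"jaw":0.005}
    - {"x":0,"y":0,"z":0,"roll":0,"jaw":0.005}

```text
time: 30.65
position: [0.6332, -0.1921, 0.1574]
ee_rot: [0.038, 1.58, -0.05]
wrist_force: [0.0, 0.0, -3.3]
finger_gap: 0.0136
```

Run:
```python
from h import *
q();cover()
```

```text
q [-0.3285  0.121   1.5585 -0.0106  1.4688 -1.8423] sum-pi 0.0067 z [ 0.6332 -0.1921  0.1574] xax [-0.0097 -0.0078 -0.9999] qd [-0.001 -0.004 -0.007  0.003  0.003  0.002]
cover rim centre [ 0.631  -0.1921  0.091 ] yaw -3.25 normal [3.380e-02 2.000e-04 9.994e-01] tilt deg 1.94
to go world [-0.201   0.0051 -0.053 ] tool mm [  54.9   -5.7 -200.5] roll 0.1
```

Request:
arm_command:
  moves:
    - {"x":-0.006,"y":0,"z":0,"roll":0,"jaw":0.005}
    - {"x":-0.016,"y":0,"z":0,"roll":0,"jaw":0.005}
    - {"x":-0.03,"y":0,"z":0,"roll":0,"jaw":0.005}
    - {"x":-0.06,"y":0,"z":0,"roll":0,"jaw":0.005}
    - {"x":0,"y":0,"z":0,"roll":0,"jaw":0.005}
    - {"x":0,"y":0,"z":0,"roll":0,"jaw":0.005}
    - {"x":0.025,"y":0,"z":0,"roll":0,"jaw":0.005}
    - {"x":0.018,"y":0,"z":0,"roll":0,"jaw":0.005}
    - {"x":0.006,"y":0,"z":0,"roll":0,"jaw":0.005}
    - {"x":0,"y":0,"z":0,"roll":0,"jaw":0.005}
    - {"x":0.025,"y":0,"z":0,"roll":0,"jaw":0.005}
    - {"x":0.018,"y":0,"z":0,"roll":0,"jaw":0.005}
    - {"x":0.006,"y":0,"z":0,"roll":0,"jaw":0.005}
    - {"x":0,"y":0,"z":0,"roll":0,"jaw":0.005}
    - {"x":0.025,"y":0,"z":0,"roll":0,"jaw":0.005}
    - {"x":0.018,"y":0,"z":0,"roll":0,"jaw":0.005}
    - {"x":0.006,"y":0,"z":0,"roll":0,"jaw":0.005}
    - {"x":0,"y":0,"z":0,"roll":0,"jaw":0.005}

```text
time: 32.9
position: [0.6357, -0.1933, 0.134]
ee_rot: [0.035, 1.569, -0.053]
wrist_force: [-0.3, -0.5, -3.1]
finger_gap: 0.0131
```

Run:
```python
from h import *
q();cover()
```

```text
q [-0.329   0.1328  1.5843 -0.0106  1.4197 -1.8423] sum-pi -0.0048 z [ 0.6357 -0.1933  0.134 ] xax [ 0.0012 -0.0115 -0.9999] qd [-0.    -0.001 -0.01  -0.002  0.004 -0.   ]
cover rim centre [ 0.6342 -0.1935  0.0676] yaw -3.25 normal [0.0229 0.0039 0.9997] tilt deg 1.33
to go world [-0.2042  0.0065 -0.0296] tool mm [  29.3   -4.6 -204.3] roll 0.1
```

Each cycle takes about 0.01 rad off the tilt, so I'll do two more.

Request:
arm_command:
  moves:
    - {"x":-0.006,"y":0,"z":0,"roll":0,"jaw":0.005}
    - {"x":-0.016,"y":0,"z":0,"roll":0,"jaw":0.005}
    - {"x":-0.03,"y":0,"z":0,"roll":0,"jaw":0.005}
    - {"x":-0.06,"y":0,"z":0,"roll":0,"jaw":0.005}
    - {"x":0,"y":0,"z":0,"roll":0,"jaw":0.005}
    - {"x":0,"y":0,"z":0,"roll":0,"jaw":0.005}
    - {"x":0.025,"y":0,"z":0,"roll":0,"jaw":0.005}
    - {"x":0.018,"y":0,"z":0,"roll":0,"jaw":0.005}
    - {"x":0.006,"y":0,"z":0,"roll":0,"jaw":0.005}
    - {"x":0,"y":0,"z":0,"roll":0,"jaw":0.005}
    - {"x":0.025,"y":0,"z":0,"roll":0,"jaw":0.005}
    - {"x":0.018,"y":0,"z":0,"roll":0,"jaw":0.005}
    - {"x":0.006,"y":0,"z":0,"roll":0,"jaw":0.005}
    - {"x":0,"y":0,"z":0,"roll":0,"jaw":0.005}

```text
time: 34.65
position: [0.637, -0.1935, 0.1576]
ee_rot: [0.033, 1.562, -0.055]
wrist_force: [-0.6, 0.5, -3.2]
finger_gap: 0.0135
```

Run:
```python
from h import *
q();cover()
```

```text
q [-0.3286  0.1178  1.5617 -0.0106  1.4501 -1.8423] sum-pi -0.012 z [ 0.637  -0.1935  0.1576] xax [ 0.008  -0.0138 -0.9999] qd [-0.    -0.005 -0.008  0.001  0.003 -0.002]
cover rim centre [ 0.6359 -0.1939  0.0912] yaw -3.25 normal [0.0161 0.0063 0.9999] tilt deg 0.99
to go world [-0.2059  0.0069 -0.0532] tool mm [  51.4   -3.9 -206.4] roll 0.1
```

Request:
arm_command:
  moves:
    - {"x":-0.006,"y":0,"z":0,"roll":0,"jaw":0.005}
    - {"x":-0.016,"y":0,"z":0,"roll":0,"jaw":0.005}
    - {"x":-0.03,"y":0,"z":0,"roll":0,"jaw":0.005}
    - {"x":-0.06,"y":0,"z":0,"roll":0,"jaw":0.005}
    - {"x":0,"y":0,"z":0,"roll":0,"jaw":0.005}
    - {"x":0,"y":0,"z":0,"roll":0,"jaw":0.005}
    - {"x":0.025,"y":0,"z":0,"roll":0,"jaw":0.005}
    - {"x":0.018,"y":0,"z":0,"roll":0,"jaw":0.005}
    - {"x":0.006,"y":0,"z":0,"roll":0,"jaw":0.005}
    - {"x":0,"y":0,"z":0,"roll":0,"jaw":0.005}
    - {"x":0.025,"y":0,"z":0,"roll":0,"jaw":0.005}
    - {"x":0.018,"y":0,"z":0,"roll":0,"jaw":0.005}
    - {"x":0.006,"y":0,"z":0,"roll":0,"jaw":0.005}
    - {"x":0,"y":0,"z":0,"roll":0,"jaw":0.005}

```text
time: 36.4
position: [0.638, -0.1936, 0.1813]
ee_rot: [0.031, 1.555, -0.056]
wrist_force: [-0.1, -0.2, -3.0]
finger_gap: 0.0143
```

Run:
```python
from h import *
q();cover()
```

```text
q [-0.3283  0.1041  1.5378 -0.0105  1.4802 -1.8423] sum-pi -0.0195 z [ 0.638  -0.1936  0.1813] xax [ 0.015  -0.0162 -0.9998] qd [-0.    -0.003 -0.006  0.002  0.001 -0.   ]
cover rim centre [ 0.6374 -0.1941  0.1149] yaw -3.25 normal [0.009  0.0086 0.9999] tilt deg 0.72
to go world [-0.2074  0.0071 -0.0769] tool mm [  73.6   -3.3 -208.7] roll 0.1
```

Request:
arm_command:
  moves:
    - {"x":0,"y":0,"z":-0.006,"roll":0,"jaw":0.005}
    - {"x":0,"y":0,"z":-0.012,"roll":0,"jaw":0.005}
    - {"x":0,"y":0,"z":-0.012,"roll":0,"jaw":0.005}
    - {"x":0,"y":0,"z":-0.012,"roll":0,"jaw":0.005}
    - {"x":0,"y":0,"z":-0.012,"roll":0,"jaw":0.005}
    - {"x":0,"y":0,"z":-0.012,"roll":0,"jaw":0.005}
    - {"x":0,"y":0,"z":-0.012,"roll":0,"jaw":0.005}
    - {"x":0,"y":0,"z":-0.012,"roll":0,"jaw":0.005}
    - {"x":0,"y":0,"z":-0.012,"roll":0,"jaw":0.005}
    - {"x":0,"y":0,"z":-0.012,"roll":0,"jaw":0.005}
    - {"x":0,"y":0,"z":-0.012,"roll":0,"jaw":0.005}
    - {"x":0,"y":0,"z":-0.012,"roll":0,"jaw":0.005}
    - {"x":0,"y":0,"z":-0.012,"roll":0,"jaw":0.005}
    - {"x":0,"y":0,"z":-0.012,"roll":0,"jaw":0.005}
    - {"x":0,"y":0,"z":-0.012,"roll":0,"jaw":0.005}
    - {"x":0,"y":0,"z":-0.01,"roll":0,"jaw":0.005}
    - {"x":0,"y":0,"z":-0.005,"roll":0,"jaw":0.005}
    - {"x":0,"y":0,"z":0,"roll":0,"jaw":0.005}

```text
time: 38.65
position: [0.4358, -0.1824, 0.1804]
ee_rot: [0.031, 1.551, -0.058]
wrist_force: [-0.1, -0.5, -3.1]
finger_gap: 0.0142
```

Run:
```python
from h import *
q();cover()
```

```text
q [-0.4456 -0.3378  1.943  -0.008   1.5117 -1.9596] sum-pi -0.0247 z [ 0.4358 -0.1824  0.1804] xax [ 0.0189 -0.0178 -0.9997] qd [-0.     0.001 -0.001  0.001 -0.002 -0.001]
cover rim centre [ 0.4355 -0.1831  0.114 ] yaw -3.27 normal [0.0052 0.0103 0.9999] tilt deg 0.66
to go world [-0.0055 -0.0039 -0.076 ] tool mm [75.9 -2.9 -6.8] roll 0.08
```

Request:
arm_command:
  moves:
    - {"x":0.008,"y":-0.001,"z":-0.003,"roll":0.1,"jaw":0.005}
    - {"x":0.01,"y":-0.001,"z":-0.002,"roll":0,"jaw":0.005}
    - {"x":0.01,"y":-0.001,"z":-0.001,"roll":0,"jaw":0.005}
    - {"x":0.01,"y":0,"z":0,"roll":0,"jaw":0.005}
    - {"x":0.005,"y":0,"z":0,"roll":0,"jaw":0.005}
    - {"x":0,"y":0,"z":0,"roll":0,"jaw":0.005}

```text
time: 39.4
position: [0.4303, -0.186, 0.133]
ee_rot: [0.033, 1.553, -0.058]
wrist_force: [0.6, -0.2, -3.2]
finger_gap: 0.0137
```

Run:
```python
from h import *
q();cover()
import pickle
c,im,d=grab('wrist'); pickle.dump((c,im,d),open('w9.pkl','wb')); save('pics/w9.png',im)
c,im,d=grab('scene'); pickle.dump((c,im,d),open('s9.pkl','wb')); save('pics/s9.png',cv2.resize(im[150:300,190:350],None,fx=4,fy=4,interpolation=cv2.INTER_CUBIC))
```

```text
q [-0.4577 -0.3213  2.0078 -0.0077  1.4323 -1.9695] sum-pi -0.0228 z [ 0.4303 -0.186   0.133 ] xax [ 0.0171 -0.0169 -0.9997] qd [ 0.001 -0.001 -0.003  0.    -0.002  0.002]
cover rim centre [ 0.4298 -0.1866  0.0666] yaw -3.37 normal [0.007  0.0092 0.9999] tilt deg 0.66
to go world [ 0.0002 -0.0004 -0.0286] tool mm [28.6  0.  -0.3] roll -0.02
```

View pics/w9.png

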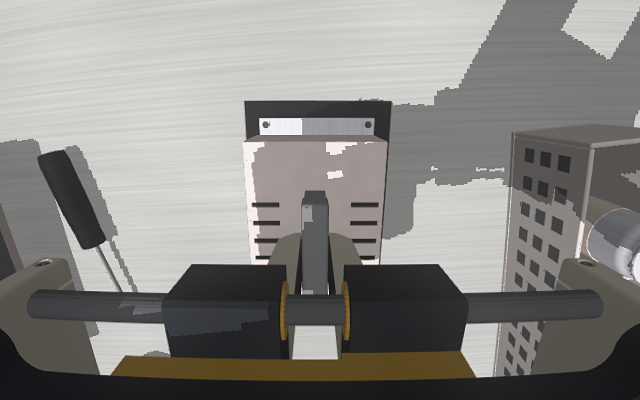

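View pics/s9.png

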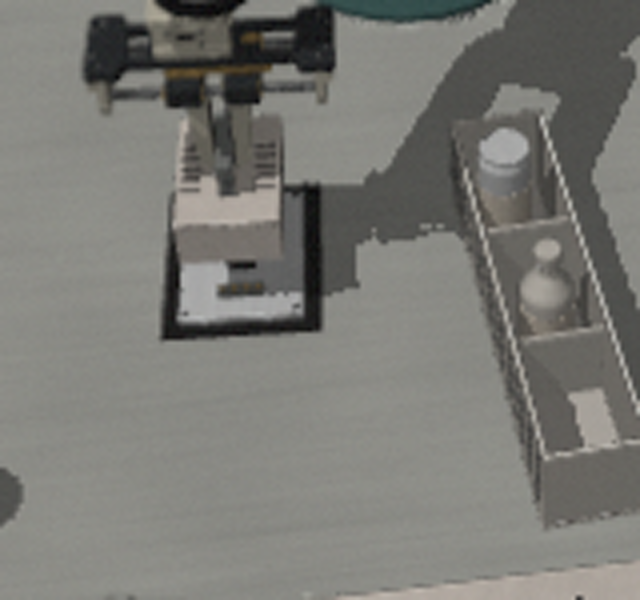

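The cover sits in the wrist view exactly as it did just after lifting, with its far edge from (244,141) to (388,141), so it hasn't slipped. The plate and pad are centred under it. I'll lower it the last 28 mm.

Request:
arm_command:
  moves:
    - {"x":0.007,"y":0,"z":0,"roll":0,"jaw":0.005}
    - {"x":0.008,"y":0,"z":0,"roll":0,"jaw":0.005}
    - {"x":0.007,"y":0,"z":0,"roll":0,"jaw":0.005}
    - {"x":0.003,"y":0,"z":0,"roll":0,"jaw":0.005}
    - {"x":0,"y":0,"z":0,"roll":0,"jaw":0.005}
    - {"x":0,"y":0,"z":0,"roll":0,"jaw":0.005}

```text
time: 40.25
position: [0.4311, -0.1866, 0.1073]
ee_rot: [0.032, 1.551, -0.059]
wrist_force: [-0.5, -0.2, -2.7]
finger_gap: 0.0136
```

Run:
```python
from h import *
q();cover();show()
import pickle
c,im,d=grab('wrist'); pickle.dump((c,im,d),open('w10.pkl','wb')); save('pics/w10.png',cv2.resize(im[80:280,200:440],None,fx=3,fy=3,interpolation=cv2.INTER_CUBIC)[:600])
c,im,d=grab('scene'); pickle.dump((c,im,d),open('s10.pkl','wb')); save('pics/s10.png',cv2.resize(im[170:240,215:275],None,fx=8,fy=8,interpolation=cv2.INTER_CUBIC))
```

```text
q [-0.4581 -0.3019  2.0357 -0.0077  1.3835 -1.9696] sum-pi -0.0243 z [ 0.4311 -0.1866  0.1073] xax [ 0.0184 -0.0175 -0.9997] qd [ 0.     0.002 -0.     0.001 -0.001 -0.   ]
cover rim centre [ 0.4307 -0.1872  0.0409] yaw -3.36 normal [0.0056 0.0099 0.9999] tilt deg 0.65
to go world [-0.0007  0.0002 -0.0029] tool mm [ 2.8  0.2 -0.8] roll -0.01
t 40.25 p [ 0.4311 -0.1866  0.1073] jaw yaw 86.67 xax [ 0.0184 -0.0175 -0.9997] F [-0.5 -0.2 -2.7] T [ 0.03  0.04 -0.01] gap 0.0136
```

View pics/w10.png

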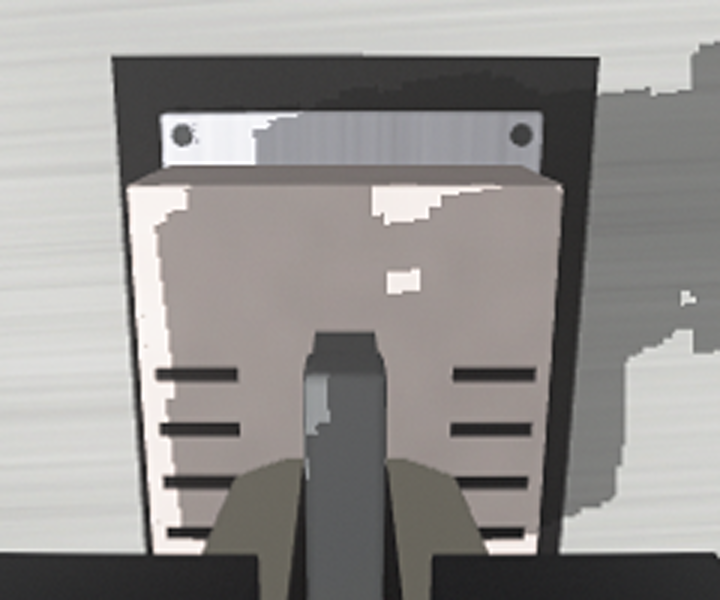

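View pics/s10.png

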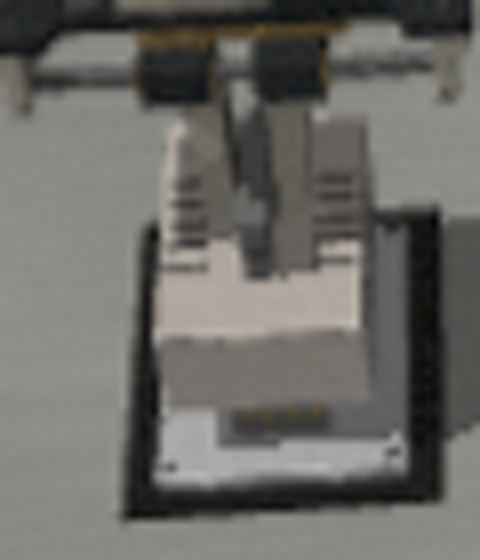

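Request:
arm_command:
  moves:
    - {"x":0.0025,"y":0,"z":-0.001,"roll":0,"jaw":0.005}
    - {"x":0,"y":0,"z":0,"roll":0,"jaw":0.005}
    - {"x":0,"y":0,"z":0,"roll":0,"jaw":0.005}

```text
time: 40.72
position: [0.4302, -0.1866, 0.1049]
ee_rot: [0.032, 1.551, -0.059]
wrist_force: [-0.2, -0.4, -3.8]
finger_gap: 0.0138
```

Run:
```python
from m import *
c,im,d=pickle.load(open('w10.pkl','rb'))
Pc=cloud(c,d)
def far(pts,z,h):
    l,r=[onz(c,*p,z) for p in P(pts,200,80,3)]; e=r-l; n=np.array([e[1],-e[0],0])/np.linalg.norm(e)
    print('centre',((l+r)/2+n*h).round(4),'yaw',np.degrees(np.arctan2(n[1],n[0])).round(2),'w',np.linalg.norm(e).round(4))
far([(112,57),(600,58)],0,.087); far([(160,112),(543,112)],.008,.072); far([(127,186),(562,187)],.086,.062)
# heights of cover top near far end left/right and nearer
for u,v in [(248,146),(380,146),(260,230),(370,230),(315,150)]: print((u,v),Pc[v,u].round(4))
cover();q();show()
```

```text
centre [ 0.4302 -0.1863  0.    ] yaw -3.38 w 0.1342
centre [ 0.4296 -0.1871  0.008 ] yaw -3.22 w 0.1035
centre [ 0.431  -0.1877  0.086 ] yaw -3.29 w 0.0827
(248, 146) [ 0.3694 -0.2223  0.0857]
(380, 146) [ 0.3739 -0.1463  0.0831]
(260, 230) [ 0.4216 -0.2211  0.0861]
(370, 230) [ 0.4259 -0.1524  0.084 ]
(315, 150) [ 0.3739 -0.184   0.0861]
cover rim centre [ 0.4299 -0.1873  0.0385] yaw -3.36 normal [0.0051 0.0102 0.9999] tilt deg 0.65
to go world [ 0.0001  0.0003 -0.0005] tool mm [0.5 0.3 0.1] roll -0.01
q [-0.459  -0.3026  2.0402 -0.0077  1.3791 -1.9705] sum-pi -0.0248 z [ 0.4302 -0.1866  0.1049] xax [ 0.0189 -0.0178 -0.9997] qd [ 0.001 -0.001  0.002 -0.     0.001 -0.001]
t 40.725 p [ 0.4302 -0.1866  0.1049] jaw yaw 86.67 xax [ 0.0189 -0.0178 -0.9997] F [-0.2 -0.4 -3.8] T [ 0.05  0.03 -0.03] gap 0.0138
```

Run:
```python
from h import *
c,im,d=grab('top'); save('pics/tend.png',im)
```

```text
(no output)
```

View pics/tend.png

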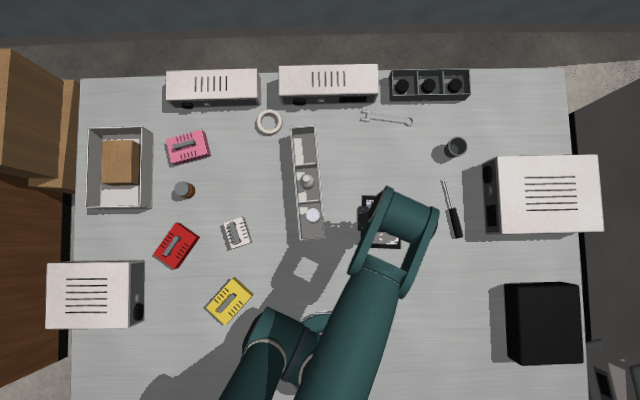

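The small cover is still at (236,233), and the jar, tape, wrench, cup, screwdriver and basket contents are where they started. Handing in.

Run:
```python
from h import *
show(); print(bot.close_job())
```

```text
t 40.775 p [ 0.4302 -0.1866  0.1049] jaw yaw 86.67 xax [ 0.0189 -0.0177 -0.9997] F [-0.2  0.2 -2.1] T [ 0.02 -0.   -0.02] gap 0.0138
the job is handed in; nothing more can be done
None
```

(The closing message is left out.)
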